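# Take a tile specimen out of the draining rack and stand it on the easel

### The job

Fold the draining rack's wire keeper right down to the rack's far side and leave it there. Then slide the tallest clay tile straight up out of its slot and stand it gently, right way up and centred, on the easel, with its lower edge on the ledge behind the lip and its face flat against the sloping back rest; do not drop it. Leave the two shorter tiles in their slots and everything else on the bench where it is.

Things in the scene. Friction and masses are not known exactly. Their poses are not given: they have to be found in the camera images.
- rack: Fixed grey draining rack, 150 (x) by 184 (y) mm; origin: centre of its underside. Three upright slots at y = -50, 0, +50 mm, 12 mm wide in y, 116 mm long in x, floor 12 mm above the bench, formed by two side combs (x = +-43 to +-66 mm) 82 mm high; one tile in each. The wire keeper's hinge line is parallel to the rack's y, at x = 0, 75 mm above the bench.
- keeper (a joint): Angle (rad) of the wire keeper: two 117 mm arms outside the rack's ends (y = +-98 mm) and an 8 mm crossbar. At 0 it stands upright, the crossbar over the tiles' middles, blocking them; it grows as the bar swings down to the rack's far side (rack's +x). Limits -0.25, 1.45; starts between -0.2 and 0.25. Friction (0.3 N m) holds it where left.
- keeper_grip (a point): Middle of the keeper's black grip, a stick 18 mm in diameter standing radially out of the crossbar's middle, from 122 to 175 mm from the hinge line; this point is 155 mm from it. z points radially outward, y along the hinge line. The grip can be pinched along y and led round the arc, turning between the fingers.
- tile_tall: The tallest of three clay tiles, 110 mm wide, 8 mm thick, 150 mm tall, about 0.26 kg, standing in one of the rack's slots (any of the three), its thickness along the rack's y. Origin: centre of its underside; its x axis runs along its width, y across its thickness, z up its height.
- tile_mid: Clay tile 110 mm wide, 8 mm thick, 125 mm tall, in another slot; stays there. Origin: centre of its underside; its x axis runs along its width, y across its thickness, z up its height.
- tile_short: Clay tile 110 mm wide, 8 mm thick, 100 mm tall, in another slot; stays there. Origin: centre of its underside; its x axis runs along its width, y across its thickness, z up its height.
- easel_rest: Sloping part of the fixed aluminium easel. Origin: middle of the corner of ledge and back rest, 32 mm above the bench. z: up along the rest's face, leaning 0.32 rad back to the robot's side; x: out of the face; y: along the ledge. Rest 120 mm wide, 95 mm up; ledge 22 mm deep, lip 14 mm high. Seated tile: origin at x = 4 mm, z = 0, z axes parallel, its y along this x, either face out.
- jar: small pale jar with a lid, 56 mm across, 85 mm tall, standing between the rack and the easel; loose, stays where it is. Origin: middle of its underside.
- core: concrete core, upright cylinder 50 mm across, 50 mm tall, standing beyond the rack and easel in the middle; loose, stays where it is. Origin: middle of its underside.
- bowl: steel bowl 150 mm across, 55 mm tall, at the left side; loose, stays where it is. Origin: middle of its underside.
- sieve: steel sieve ring 120 mm across, 45 mm tall, at the right side; loose, stays where it is. Origin: middle of its underside.
- weight: steel balance weight, upright cylinder 36 mm across, 40 mm tall, standing in the middle, on the robot's side of the jar; loose, stays where it is. Origin: middle of its underside.
- easel: The whole fixed easel: a 150 by 140 mm base plate carrying the sloping rest; origin: on the bench under it, z up. The rest's corner lies 20 mm toward its +x and 32 mm up.
There are look-alikes about, which are no part of the job. What is shaped like the tile_tall but blue is not meant.

How it is judged:
By the outcome, as a careful person would: the job done as asked, in the order asked, and still so for the second after the job is handed in, with the robot touching nothing.
It also fails if it takes over 58 s, if anything falls off the work surface, if the arm or the gripper's body presses on something with over 40 N, if the wrist force passes 120 N, or if a joint passes its speed limit or range.

### The arm

A 6-joint arm with a two-finger parallel gripper is mounted at the origin on the work surface. World frame = base frame: x ahead of the robot, y to its left, z up, the work surface at z = 0. Lengths are in m, angles in rad, forces in N, time in s.
With the tool pointing down it reaches from about 0.3 to 0.775 m from the base axis. Payload 14.6 kg.
Tool frame: the origin (TCP) lies on the centre line of the jaws, within the pads' length; the fingertips stand 19 mm ahead of it and the grasp point (between the pads) is the TCP (ctrl.tip_reach is the distance from the TCP to the fingertips, in m); x points along the fingers, y is the direction in which the jaws open and shut, and the axes are right-handed (so a half turn about x gives the same grasp; the last joint's range is limited). The gripper opens to 94 mm and grips with 3 to 60 N. Pads are 16 mm wide; open, the fingers measure 119 mm over their backs; the gripper's body (75 mm by 177 mm) begins 78 mm behind the grasp point.
Start: joints at [-1.183, 0.3, 1.521, -0, 1.321, -0.067], TCP at [0.242, -0.494, 0.224] pointing down, gripper open.
Joint ranges: [-3.03, 3.03], [-0.79, 2.21], [0.23, 2.52], [-1.04, 4.18], [0, 3.07], [-2.55, 2.55]. Speed limits (rad/s): [2.22, 2.22, 2.57, 3.14, 3.14, 3.14].

### API

Orientations are given as [roll, pitch, yaw] about the fixed x, y, z axes, in that order (R = Rz(yaw) Ry(pitch) Rx(roll)).
In Python, from station import ctrl, optics, models gives the robot as it stands. The module is installed in compiled form; this text tells all that it offers.
- The arm moves only by the tool arm_command, never from a script. Its argument "deltas" is a list of rows, each an object with "translation": the shift along the tool's x, y, z in units of 25 mm (1.0 is 25 mm), a list of three; "turn": the turn, a rotation vector about the tool's x, y, z in units of 5 degrees (1.0 is 5 degrees), a list of three. In form: [{"translation": [x, y, z], "turn": [rx, ry, rz]}, ...]. A call has 1 to 12 rows; each row is the pose to reach, as a shift and turn from the pose commanded when the call began, along the tool's axes at that moment; what a row does not reach only later rows make up. A row lasts 1/12 s, in which the tool goes at most 41.7 mm and 7.16 degrees, less where a joint would pass 70% of its speed; a pose out of reach is approached as far as the arm can. A call with a gripper value outside its range is refused whole. "gripper" is the finger opening in mm, from 0 to 94, set as the call begins (left out, the last holds). The fingers move at their own pace and stop on an object; "force" is the grip in N (left out, the last holds). Time passes only in rows, so rows that repeat a pose let the fingers close. It gives the time, the measured TCP pose, the force and the opening at its end, in the units of the state.
- ctrl.get_obs(): the state, without advancing time (a new reading comes with each control period).
- optics.camera(name): name is "scene" or "top" or "wrist"; returns the picture (420x560x3 uint8, red, green, blue); there is no depth.
- optics.get_calibration(name): a dict with "K" (3x3 intrinsics, pixels), "k1" (the pictures are not rectified: a ray, as slopes to the right and down, at radius r is drawn at 1 + k1 r^2 times it, then the intrinsics apply), "origin" and "orientation" of the camera in the world. Camera axes: x right, y down, z forward; pixel columns grow to the right and rows downward; lengths in m; the calibration is good to about 2 mm. A picture is of the moment at which its call begins: read the wrist's pose just before it. get_calibration takes no time and is no camera call; for the wrist camera it gives the pose at the moment of the call.
- ctrl.hand_in(): hands the job in, once; it reports no verdict.
Trained networks look in the newest picture that a camera, given by its name, has taken for a name from the list of things; names that differ only in an ending like _2 or _b are one class to them, and where a whole thing is asked for, a point or a joint stands for the part that bears it (a point fixed in the world has none). Each returns a list of dicts, best first, with "score" (0 to 1); they miss things now and then, are a little off and sometimes report something else, mostly with a low value. They report only what shows in the picture. A call takes as long as a camera call. They do not tell look-alikes from the thing itself.
- models.look_for(target, camera): "box" ([left, top, right, bottom] in pixels, round what is visible of it).
- models.cut_out(target, camera): "pixels" (420x560 bool, what is visible of it) and "box" ([left, top, right, bottom] in pixels, round what is visible of it).
- models.mark_of(target, camera): "at" ([column, row] in pixels: a listed point, or the origin of a listed thing).
The state is a dict: "time_s": time; "qpos": joint angles; "joint_vel": joint speeds; "tau": joint torques, N m; "ee_pos": TCP position; "eef_rot": TCP orientation; "force": force on the tool from outside, world axes, zero at the start; "moment": the same for the moment, N m; "grip_width": finger opening in m.
Only numpy, scipy, OpenCV 4.12 (cv2) and the standard library are available. Lean on these libraries where they do the work, as an engineer would, in place of code of your own. Each camera call takes 0.05 s, during which the arm holds its last target.

## Working session

There is one attempt and no reset: what is moved stays moved. The work goes in short steps, Python scripts to look and compute and a tool call to move; the robot and the scene stay as the last step left them, time stands still between calls to the robot, and variables do not carry over. Pictures are saved under pics/ and viewed, and the job is handed in when it is done.

Besides the shell and the picture viewer there is one more tool, called after "Emit:" as name(argument=value, ...) on one line, values as JSON. arm_command: Moves the arm, as the interface text tells. Its arguments: {"type":"object","properties":{"deltas":{"type":"array"},"gripper":{"type":"number"},"force":{"type":"number"}},"required":["deltas"]}

```bash
mkdir -p pics
python3 - <<'E'
from station import ctrl, optics, models
import cv2
print(ctrl.get_obs())
for n in ("scene","top","wrist"):
    im=optics.camera(n); cv2.imwrite(f"pics/{n}0.png",im[:,:,::-1]); print(n,optics.get_calibration(n))
E
```

```text
{'time_s': 0.0, 'qpos': array([-1.18258079e+00,  3.00495196e-01,  1.52161763e+00,  7.42526110e-06,
        1.32071150e+00, -6.66099498e-02]), 'joint_vel': array([ 0.00012215, -0.00046517, -0.00084398, -0.00201534, -0.00265053,
       -0.00070487]), 'tau': array([ 2.17616471e-03, -5.31791389e+01, -3.52732801e+01,  7.08642486e-02,
        2.43728334e-02, -1.34745628e-04]), 'ee_pos': array([ 0.24151403, -0.49384877,  0.22385764]), 'eef_rot': array([-1.64324543,  1.56956463,  1.95317087]), 'force': array([-0.18055093, -0.83949792,  0.60437805]), 'moment': array([-0.03676024,  0.05824623,  0.02961499]), 'grip_width': 0.0939277929812987}
scene {'K': array([[499.52505167,   0.        , 290.6582792 ],
       [  0.        , 499.52505167, 205.18037144],
       [  0.        ,   0.        ,   1.        ]]), 'k1': 0.061560990088263975, 'origin': array([ 1.34771497, -0.3753445 ,  1.50735368]), 'orientation': array([-2.55694716, -0.00824304,  1.15354015])}
top {'K': array([[406.48503893,   0.        , 280.9466839 ],
       [  0.        , 406.48503893, 209.52435745],
       [  0.        ,   0.        ,   1.        ]]), 'k1': 0.009294323114869349, 'origin': array([ 0.39683461, -0.00848786,  1.19166331]), 'orientation': array([-3.02155968, -0.00608856, -1.55240743])}
wrist {'K': array([[299.97039605,   0.        , 278.96858849],
       [  0.        , 299.97039605, 207.73069711],
       [  0.        ,   0.        ,   1.        ]]), 'k1': 0.011803133754119666, 'origin': array([ 0.31161226, -0.46062419,  0.38526126]), 'orientation': array([ 2.87542501e+00,  1.09103530e-03, -1.11513974e+00])}
```

View pics/scene0.png

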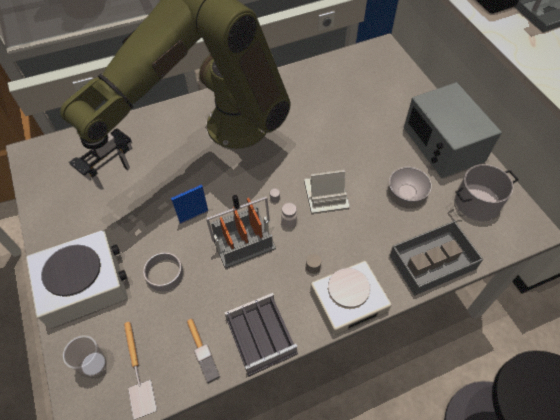

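View pics/top0.png

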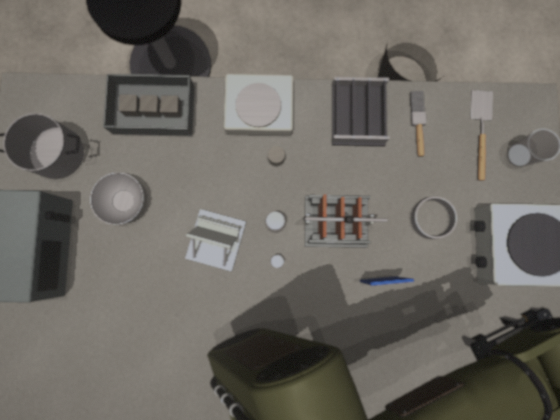

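View pics/wrist0.png

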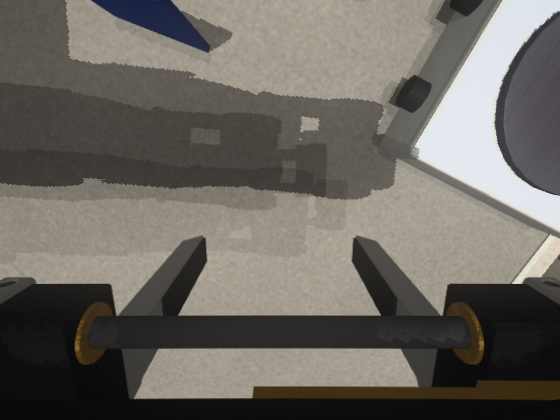

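```bash
cat > h.py <<'E'
import numpy as np, cv2
from scipy.spatial.transform import Rotation as R
from station import ctrl, optics, models
def Rm(rpy): return R.from_euler('xyz',rpy).as_matrix()
def proj(P,cal):
    P=np.atleast_2d(P); c=(P-cal['origin'])@Rm(cal['orientation'])
    s=c[:,:2]/c[:,2:]; r2=(s**2).sum(1,keepdims=True); s=s*(1+cal['k1']*r2)
    K=cal['K']; return s*[K[0,0],K[1,1]]+[K[0,2],K[1,2]]
def ray(px,cal):
    K=cal['K']; d=(np.array(px,float)-[K[0,2],K[1,2]])/[K[0,0],K[1,1]]; s=d.copy()
    for _ in range(20): s=d/(1+cal['k1']*(s**2).sum())
    v=Rm(cal['orientation'])@np.array([s[0],s[1],1]); return cal['origin'],v/np.linalg.norm(v)
def at_z(px,cal,z):
    o,v=ray(px,cal); return o+v*(z-o[2])/v[2]
def crop(im,x0,y0,x1,y1,f,name):
    cv2.imwrite(name,cv2.resize(im[y0:y1,x0:x1,::-1],None,fx=f,fy=f,interpolation=cv2.INTER_CUBIC))
E
python3 - <<'E'
from h import *
cal={n:optics.get_calibration(n) for n in("scene","top")}
for n in cal:
    im=optics.camera(n)
    if n=='scene': crop(im,165,170,365,290,4,'pics/s_crop.png')
    else: crop(im,180,170,400,290,3.6,'pics/t_crop.png')
    for t in ['rack','keeper','keeper_grip','tile_tall','tile_mid','tile_short','easel_rest','easel','jar','weight','core']:
        for f in (models.mark_of,):
            r=f(t,n); print(n,t,[(np.round(a['at'],1).tolist(),round(a['score'],2)) for a in r[:3]])
E
```

```text
scene rack [([238.4, 244.8], 0.69)]Traceback (most recent call last):
  File "<stdin>", line 9, in <module>
ValueError: it knows: bowl, core, easel, easel_rest, jar, keeper_grip, rack, sieve, tile_mid, tile_short, tile_tall, weight
```

View pics/s_crop.png

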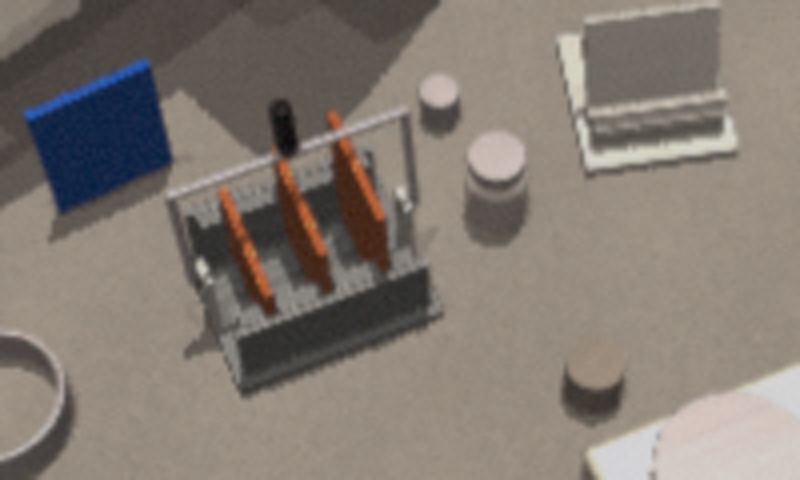

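Run:
```python
from h import *
for n in ("scene","top"):
    cal=optics.get_calibration(n)
    im=optics.camera(n)
    if n=='top': crop(im,180,170,400,290,3.6,'pics/t_crop.png')
    for t in ['rack','keeper_grip','tile_tall','tile_mid','tile_short','easel_rest','easel','jar','weight']:
        z=dict(easel_rest=.032,keeper_grip=.228).get(t,.012 if 'tile' in t else 0)
        r=models.mark_of(t,n); print(n,t,[(np.round(a['at'],1).tolist(),round(a['score'],2),np.round(at_z(a['at'],cal,z),3).tolist()) for a in r[:4]])
```

```text
scene rack [([239.2, 241.4], 0.74, [0.507, -0.183, -0.0])]
scene keeper_grip [([232.4, 198.8], 0.67, [0.484, -0.178, 0.228]), ([407.3, 190.1], 0.64, [0.672, 0.335, 0.228]), ([166.2, 275.7], 0.34, [0.655, -0.436, 0.228])]
scene tile_tall [([192.4, 215.3], 0.9, [0.348, -0.298, 0.012]), ([255.6, 232.3], 0.72, [0.502, -0.12, 0.012]), ([327.4, 195.4], 0.31, [0.462, 0.177, 0.012])]
scene tile_mid [([242.8, 238.9], 0.76, [0.509, -0.17, 0.012])]
scene tile_short [([229.3, 248.3], 0.58, [0.525, -0.224, 0.012])]
scene easel_rest [([327.8, 193.3], 0.64, [0.467, 0.175, 0.032])]
scene easel [([326.9, 196.0], 0.8, [0.457, 0.178, 0.0])]
scene jar [([288.1, 219.0], 0.61, [0.491, 0.008, 0.0])]
scene weight [([272.9, 202.7], 0.41, [0.405, -0.014, -0.0])]
top rack [([335.7, 220.9], 0.64, [0.51, -0.175, 0.0])]
top keeper_grip [([275.1, 260.0], 0.71, [0.393, -0.001, 0.228]), ([349.4, 219.5], 0.64, [0.492, -0.176, 0.228])]
top tile_tall [([378.1, 278.3], 0.75, [0.346, -0.295, 0.012]), ([321.2, 221.2], 0.69, [0.507, -0.131, 0.012])]
top tile_mid [([337.5, 221.0], 0.83, [0.509, -0.179, 0.012])]
top tile_short [([352.9, 217.8], 0.57, [0.519, -0.223, 0.012])]
top easel_rest [([215.7, 231.9], 0.74, [0.469, 0.172, 0.032])]
top easel [([213.6, 238.6], 0.92, [0.451, 0.182, 0.0])]
top jar [([274.4, 226.0], 0.8, [0.492, 0.005, 0.0]), ([334.4, 220.1], 0.64, [0.512, -0.171, 0.0]), ([428.1, 215.9], 0.63, [0.53, -0.448, 0.0])]
top weight [([318.0, 221.9], 0.45, [0.506, -0.123, 0.0]), ([274.6, 259.9], 0.41, [0.393, 0.003, 0.0])]
```

View pics/t_crop.png

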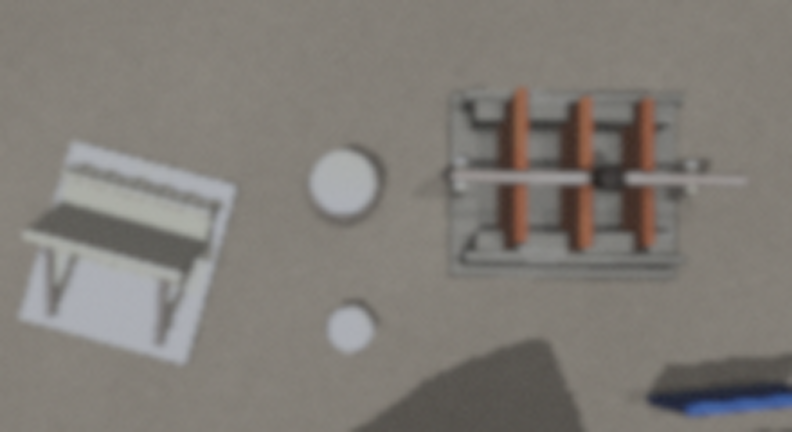

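Run:
```python
from h import *
o=ctrl.get_obs(); T=Rm(o['eef_rot']); print(np.round(T,3))
c=optics.get_calibration('wrist'); C=Rm(c['orientation']); print(np.round(T.T@C,3), np.round(T.T@(c['origin']-o['ee_pos']),4)); print(ctrl.tip_reach)
for n,b in (("scene",(205,185,285,275)),("top",(295,185,395,255))):
    im=optics.camera(n); crop(im,*b,8 if n=='top' else 6.5,f'pics/{n}_rack.png')
```

```text
[[ 0.     0.439 -0.898]
 [-0.    -0.898 -0.439]
 [-1.     0.     0.   ]]
[[ 0.    -0.263  0.965]
 [ 1.     0.001 -0.   ]
 [-0.001  0.965  0.263]] [-0.1612  0.0007 -0.0776]
0.019
```

View pics/scene_rack.png

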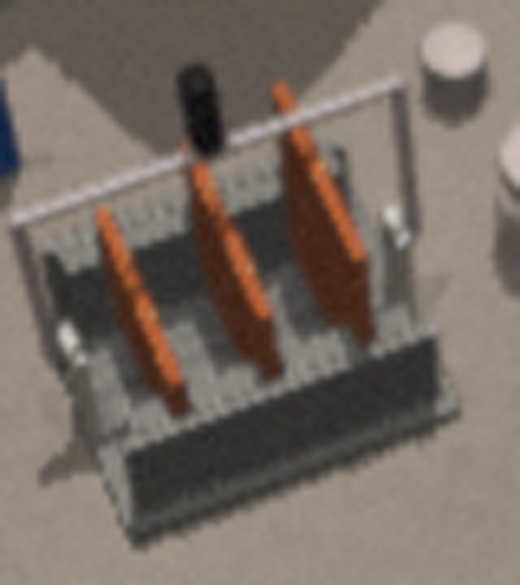

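View pics/top_rack.png

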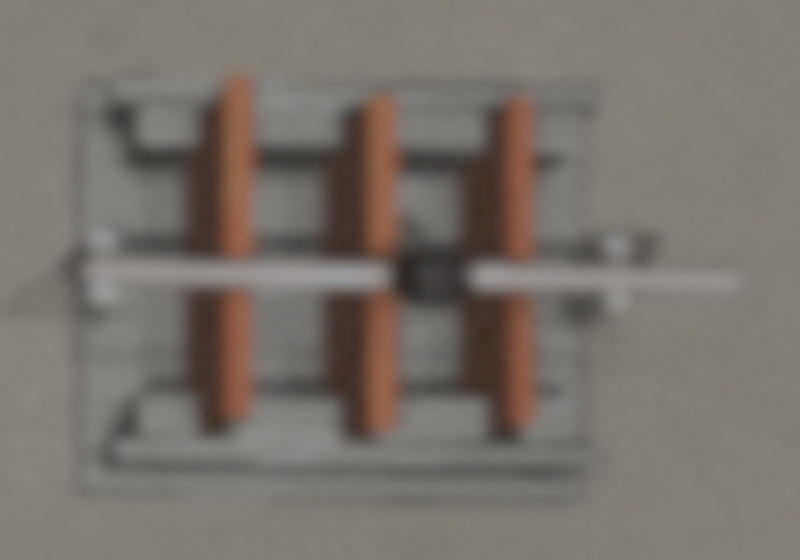

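```bash
cat >> h.py <<'E'
def tool(az,tilt=0):
    # az: azimuth of tool -z (deg). y = az-90. tilt: rotate about world axis (horizontal, = tool z) 
    a=np.radians(az); z=-np.array([np.cos(a),np.sin(a),0]); x=np.array([0,0,-1.]); y=np.cross(z,x)
    return np.stack([x,y,z],1)
def delta(p,M,p0=None,M0=None):
    o=ctrl.get_obs(); 
    p0=o['ee_pos'] if p0 is None else np.array(p0); M0=Rm(o['eef_rot']) if M0 is None else M0
    t=M0.T@(np.array(p)-p0)/.025; r=np.degrees(R.from_matrix(M0.T@M).as_rotvec())/5
    return np.round(t,2).tolist(),np.round(r,2).tolist()
E
python3 - <<'E'
from h import *
print(tool(26)-Rm(ctrl.get_obs()['eef_rot']))
print(delta([.50,-.175,.36],tool(0)))
E
```

```text
[[ 4.31521690e-05 -9.26862704e-04 -4.52654070e-04]
 [-3.76794736e-05 -4.52654585e-04  9.26864262e-04]
 [-1.64092617e-09  5.28056927e-05 -2.22128618e-05]]
([-5.42, -6.93, -14.89], [5.21, 0.0, 0.0])
```

Emit:
arm_command(deltas=[{"translation":[-1,-0.8,-1],"turn":[1,0,0]},{"translation":[-2,-1.6,-2.2],"turn":[2,0,0]},{"translation":[-5.42,-6.93,-14.89],"turn":[5.21,0,0]},{"translation":[-5.42,-6.93,-14.89],"turn":[5.21,0,0]},{"translation":[-5.42,-6.93,-14.89],"turn":[5.21,0,0]},{"translation":[-5.42,-6.93,-14.89],"turn":[5.21,0,0]},{"translation":[-5.42,-6.93,-14.89],"turn":[5.21,0,0]},{"translation":[-5.42,-6.93,-14.89],"turn":[5.21,0,0]},{"translation":[-5.42,-6.93,-14.89],"turn":[5.21,0,0]},{"translation":[-5.42,-6.93,-14.89],"turn":[5.21,0,0]},{"translation":[-5.42,-6.93,-14.89],"turn":[5.21,0,0]},{"translation":[-5.42,-6.93,-14.89],"turn":[5.21,0,0]}])

```text
time_s: 2.35
ee_pos: [0.5025, -0.1713, 0.3611]
eef_rot: [-3.133, 1.569, 0.013]
force: [-0.0, -0.6, -0.1]
grip_width: 0.0942
```

Emit:
arm_command(deltas=[{"translation":[0,0,0],"turn":[0,0,0]},{"translation":[0,0,0],"turn":[0,0,0]}], gripper=50)

```text
time_s: 2.52
ee_pos: [0.4996, -0.1752, 0.3596]
eef_rot: [-0.105, 1.57, 3.037]
force: [0.4, -0.5, -0.3]
grip_width: 0.084
```

Run:
```python
from h import *
o=ctrl.get_obs(); print(o['time_s'],o['ee_pos'],o['qpos'],np.abs(o['joint_vel']).max(), np.round(Rm(o['eef_rot']),3)[1])
c=optics.get_calibration('wrist'); im=optics.camera('wrist'); cv2.imwrite('pics/w1.png',im[:,:,::-1])
import pickle; pickle.dump((c,im),open('w1.pkl','wb'))
print(c['origin'])
for t in ['rack','keeper_grip','tile_tall','tile_mid','tile_short','easel_rest','easel','jar','weight']:
    r=models.mark_of(t,'wrist'); print(t,[(np.round(a['at'],1).tolist(),round(a['score'],2)) for a in r[:3]])
```

```text
2.5167 [ 0.49958472 -0.17521448  0.35957867] [-4.06412655e-01  1.89091364e-01  1.34984696e+00 -1.91480257e-04
  1.60326993e+00  1.16409314e+00] 0.022518385631283 [ 0. -1. -0.]
[ 0.57749587 -0.17540292  0.52077251]
rack [([277.9, 164.6], 0.94), ([182.6, 229.9], 0.65)]
keeper_grip [([276.0, 209.0], 0.69)]
tile_tall [([343.2, 255.8], 0.91), ([247.2, 167.6], 0.73), ([308.9, 162.8], 0.41)]
tile_mid [([282.0, 162.6], 0.81)]
tile_short [([309.4, 163.8], 0.75)]
easel_rest [([69.1, 190.3], 0.56), ([279.3, 164.9], 0.24)]
easel [([81.8, 199.0], 0.62)]
jar [([176.9, 171.0], 0.9), ([307.9, 163.7], 0.63)]
weight [([183.0, 232.4], 0.9)]
```

View pics/w1.png

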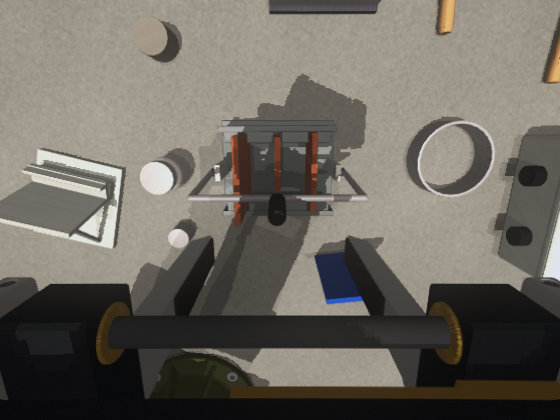

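Run:
```python
from h import *
import pickle; c,im=pickle.load(open('w1.pkl','rb'))
crop(im,180,105,380,235,4,'pics/w1_rack.png'); crop(im,0,140,140,255,5,'pics/w1_easel.png')
```

```text
(no output)
```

View pics/w1_rack.png

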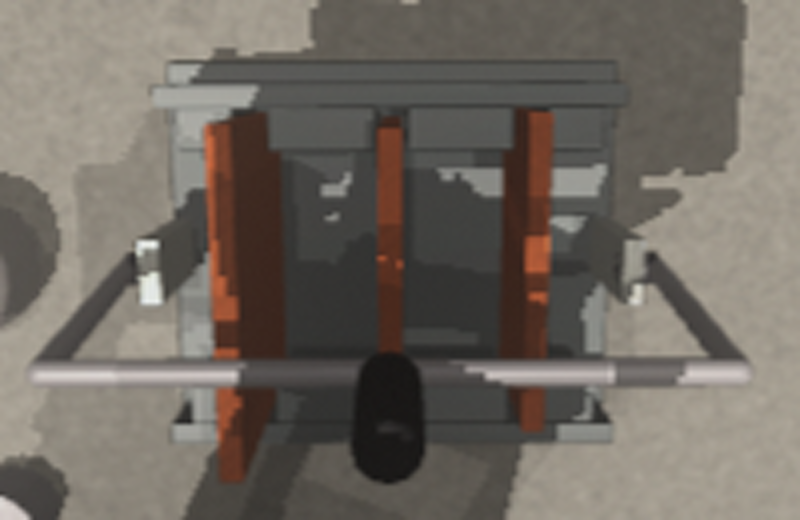

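View pics/w1_easel.png

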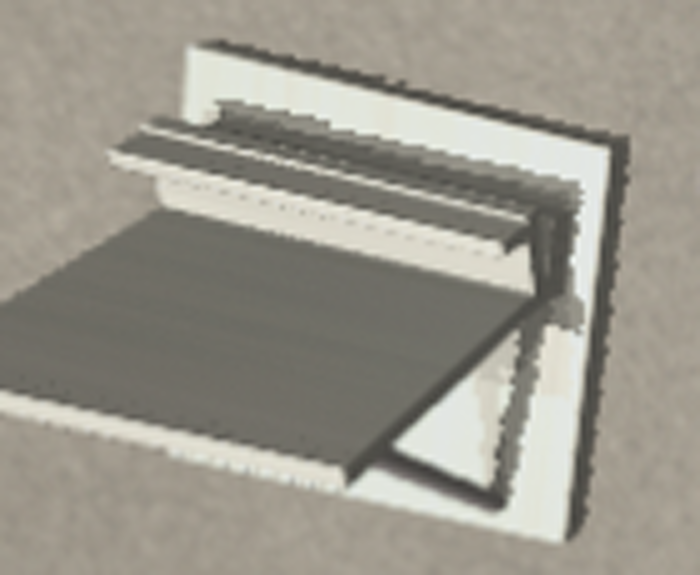

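Run:
```python
from h import *
import pickle; c,im=pickle.load(open('w1.pkl','rb'))
P=lambda x,y:[180+(x+.5)/4-.5,105+(y+.5)/4-.5]
for nm,pt,z in [('tall far',(219,125),.162),('tall near',(232,482),.162),('mid far',(390,126),.137),('short far',(539,111),.112),('short near',(532,431),.112),
  ('base FL',(168,62),.012),('base FR',(617,62),.012),('bar L',(30,373),.19),('bar R',(750,373),.19)]:
    print(nm,np.round(at_z(P(*pt),c,z),4))
r=models.mark_of
for n,px,z in [('rack',(277.9,164.6),0),('tall',(247.2,167.6),.012),('mid',(282,162.6),.012),('short',(309.4,163.8),.012),('grip',(276,209),.228),('jar',(176.9,171),0),('easel',(81.8,199),0),('rest',(69.1,190.3),.032)]:
    print(n,np.round(at_z(px,c,z),4))
t=optics.get_calibration('top')
Q=lambda x,y:[295+(x+.5)/8-.5,185+(y+.5)/8-.5]
for nm,pt,z in [('NL',(80,492),.006),('NR',(580,497),.006),('FL',(85,85),.006),('tall far',(238,76),.162),('tall near',(232,424),.162),('short far',(518,100),.112),('short near',(515,425),.112),('mid far',(380,98),.137),('mid near',(378,428),.137)]:
    print('top',nm,np.round(at_z(Q(*pt),t,z),4))
# grip triangulate
def tri(obs):
    A=np.zeros((3,3));b=np.zeros(3)
    for px,cal in obs:
        o,v=ray(px,cal);M=np.eye(3)-np.outer(v,v);A+=M;b+=M@o
    return np.linalg.solve(A,b)
s=optics.get_calibration('scene')
print('grip',tri([((276,209),c),((232.4,198.8),s),((349.4,219.5),t)]))
print('bar L,R wrist/top')
print(tri([(P(40,373),c),([205+5/6.5,185+217/6.5],s)]) , tri([(P(735,373),c),([205+5/6.5,185+217/6.5],s)]),tri([(P(40,373),c),([205+403/6.5,185+85/6.5],s)]))
```

```text
tall far [ 0.5659 -0.1234  0.162 ]
tall near [ 0.4566 -0.1233  0.162 ]
mid far [ 0.5649 -0.173   0.137 ]
short far [ 0.5689 -0.222   0.112 ]
short near [ 0.4589 -0.2231  0.112 ]
base FL [ 0.5859 -0.0819  0.012 ]
base FR [ 0.5861 -0.2645  0.012 ]
bar L [ 0.4985 -0.0714  0.19  ]
bar R [ 0.4987 -0.2751  0.19  ]
rack [ 0.5125 -0.1734  0.    ]
tall [ 0.5088 -0.1214  0.012 ]
mid [ 0.5174 -0.1804  0.012 ]
short [ 0.5154 -0.2267  0.012 ]
grip [ 0.4961 -0.1724  0.228 ]
jar [0.5011 0.0022 0.    ]
easel [0.4507 0.1751 0.    ]
rest [0.4733 0.1718 0.032 ]
top NL [ 0.4343 -0.0837  0.006 ]
top NR [ 0.4359 -0.2655  0.006 ]
top FL [ 0.5839 -0.0838  0.006 ]
top tall far [ 0.5632 -0.1229  0.162 ]
top tall near [ 0.4517 -0.1217  0.162 ]
top short far [ 0.5649 -0.2226  0.112 ]
top short near [ 0.4558 -0.2211  0.112 ]
top mid far [ 0.5608 -0.1724  0.137 ]
top mid near [ 0.4526 -0.1718  0.137 ]
grip [ 0.49309673 -0.17544694  0.23497976]
bar L,R wrist/top
[ 0.60154081 -0.224827    0.44010802] [ 0.49788035 -0.27178767  0.19242311] [ 0.49652781 -0.07050628  0.18363617]
```

Emit:
arm_command(deltas=[{"translation":[0.5,-0.07,0.1],"turn":[0,0,0]},{"translation":[1.5,-0.07,0.22],"turn":[0,0,0]},{"translation":[2.7,-0.07,0.22],"turn":[0,0,0]},{"translation":[3.9,-0.07,0.22],"turn":[0,0,0]},{"translation":[4.8,-0.07,0.22],"turn":[0,0,0]},{"translation":[5.22,-0.07,0.22],"turn":[0,0,0]},{"translation":[5.22,-0.07,0.22],"turn":[0,0,0]}], gripper=50)

```text
time_s: 3.6
ee_pos: [0.4938, -0.1729, 0.2276]
eef_rot: [-0.412, 1.567, 2.729]
force: [0.9, -0.8, -0.2]
grip_width: 0.05
```

Run:
```python
from h import *
im=optics.camera('wrist'); cv2.imwrite('pics/w2.png',im[:,:,::-1]); o=ctrl.get_obs(); print(o['ee_pos'],o['force'],o['grip_width'])
for n,b in (("scene",(190,170,290,270)),):
    im=optics.camera(n); crop(im,*b,5,f'pics/{n}2.png')
```

```text
[ 0.49439832 -0.17320527  0.22951119] [-0.05021528  0.06775532  0.34045468] 0.049891850512777045
```

View pics/w2.png

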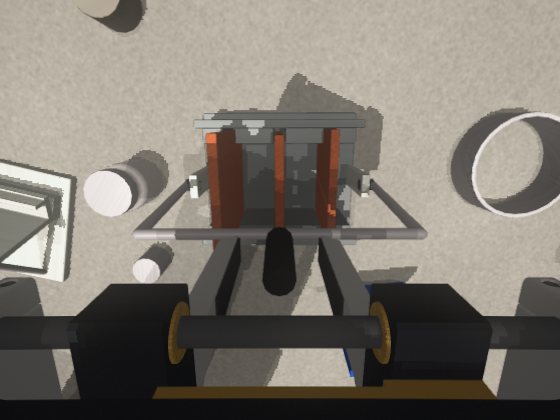

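View pics/scene2.png

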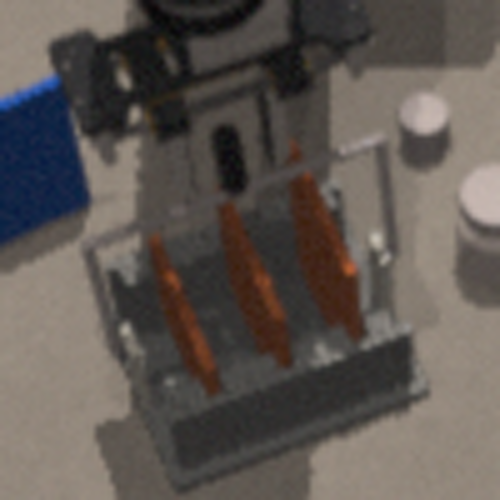

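Emit:
arm_command(deltas=[{"translation":[0,0,0],"turn":[0,0,0]},{"translation":[0,0,0],"turn":[0,0,0]},{"translation":[0,0,0],"turn":[0,0,0]},{"translation":[0,0,0],"turn":[0,0,0]},{"translation":[0,0,0],"turn":[0,0,0]},{"translation":[0,0,0],"turn":[0,0,0]},{"translation":[0,0,0],"turn":[0,0,0]}], gripper=12, force=10)

```text
time_s: 4.28
ee_pos: [0.4945, -0.173, 0.2297]
eef_rot: [-2.437, 1.57, 0.705]
force: [-0.5, 2.3, 2.6]
grip_width: 0.018
```

Run:
```python
from h import *
o=ctrl.get_obs(); print(o['ee_pos'],o['force'],o['grip_width'])
hx,hz,r=.511,.075,.155
p0=o['ee_pos']; th0=np.arctan2(p0[0]-hx,p0[2]-hz); r0=np.hypot(p0[0]-hx,p0[2]-hz); print(th0,r0)
for th in np.concatenate([th0+np.array([.04,.1]),np.linspace(th0+.17,1.4,17),[1.43,1.45]]):
    print(round(th,2),np.round([-(hz+r*np.cos(th)-p0[2])/.025,-(hx+r*np.sin(th)-p0[0])/.025],2))
```

```text
[ 0.49448598 -0.17298248  0.22971217] [-0.54706156  2.2846759   2.5766356 ] 0.018048175373725515
-0.10633765285398987 0.15559102815217807
-0.07 [ 0.   -0.25]
-0.01 [-0.01 -0.62]
0.06 [ 0.   -1.06]
0.15 [ 0.06 -1.57]
0.23 [ 0.15 -2.08]
0.31 [ 0.29 -2.58]
0.4 [ 0.47 -3.06]
0.48 [ 0.69 -3.53]
0.56 [ 0.95 -3.98]
0.65 [ 1.25 -4.4 ]
0.73 [ 1.58 -4.8 ]
0.82 [ 1.94 -5.17]
0.9 [ 2.33 -5.51]
0.98 [ 2.75 -5.82]
1.07 [ 3.19 -6.09]
1.15 [ 3.65 -6.32]
1.23 [ 4.13 -6.51]
1.32 [ 4.63 -6.66]
1.4 [ 5.13 -6.77]
1.43 [ 5.32 -6.8 ]
1.45 [ 5.44 -6.82]
```

Emit:
arm_command(deltas=[{"translation":[0,0,-0.25],"turn":[0,0,0]},{"translation":[0,0,-0.62],"turn":[0,0,0]},{"translation":[0,0,-1.06],"turn":[0,0,0]},{"translation":[0.06,0,-1.57],"turn":[0,0,0]},{"translation":[0.15,0,-2.08],"turn":[0,0,0]},{"translation":[0.29,0,-2.58],"turn":[0,0,0]},{"translation":[0.47,0,-3.06],"turn":[0,0,0]},{"translation":[0.69,0,-3.53],"turn":[0,0,0]},{"translation":[0.95,0,-3.98],"turn":[0,0,0]},{"translation":[1.25,0,-4.4],"turn":[0,0,0]},{"translation":[1.58,0,-4.8],"turn":[0,0,0]},{"translation":[1.94,0,-5.17],"turn":[0,0,0]}])

```text
time_s: 5.28
ee_pos: [0.6254, -0.1726, 0.1819]
eef_rot: [3.111, 1.567, -0.03]
force: [4.4, 4.3, 6.9]
grip_width: 0.0176
```

Run:
```python
from h import *
o=ctrl.get_obs(); print(o['ee_pos'],o['force'],o['grip_width'])
```

```text
[ 0.62543564 -0.17264269  0.18190108] [4.36344948 4.29891122 6.91554352] 0.017634866857802786
```

Emit:
arm_command(deltas=[{"translation":[0.39,0,-0.34],"turn":[0,0,0]},{"translation":[0.81,0,-0.65],"turn":[0,0,0]},{"translation":[1.25,0,-0.92],"turn":[0,0,0]},{"translation":[1.71,0,-1.15],"turn":[0,0,0]},{"translation":[2.19,0,-1.34],"turn":[0,0,0]},{"translation":[2.69,0,-1.49],"turn":[0,0,0]},{"translation":[3.1,0,-1.58],"turn":[0,0,0]},{"translation":[3.35,0,-1.63],"turn":[0,0,0]},{"translation":[3.5,0,-1.65],"turn":[0,0,0]},{"translation":[3.53,0,-1.65],"turn":[0,0,0]},{"translation":[3.53,0,-1.65],"turn":[0,0,0]}])

```text
time_s: 6.2
ee_pos: [0.666, -0.1725, 0.0925]
eef_rot: [-2.965, 1.569, 0.177]
force: [7.5, 3.8, -0.4]
grip_width: 0.0176
```

Run:
```python
from h import *
im=optics.camera('wrist'); cv2.imwrite('pics/w3.png',im[:,:,::-1])
o=ctrl.get_obs(); print(o['ee_pos'],o['force'],o['grip_width'], np.arctan2(o['ee_pos'][0]-.511,o['ee_pos'][2]-.075))
im=optics.camera("scene"); crop(im,190,170,290,290,5,'pics/scene3.png')
```

```text
[ 0.66599507 -0.17248781  0.09263516] [ 7.26227121  3.98625564 -0.5832931 ] 0.017565694726851357 1.4575047047679937
```

View pics/w3.png

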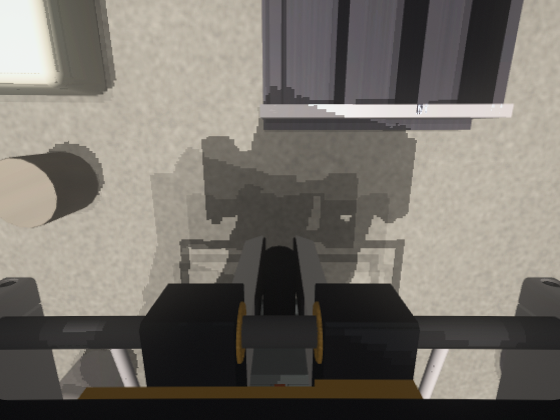

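View pics/scene3.png

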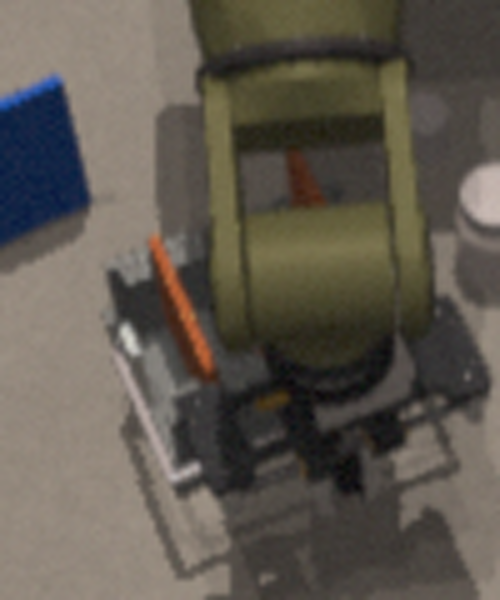

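Emit:
arm_command(deltas=[{"translation":[0,0,0],"turn":[0,0,0]},{"translation":[0,0,0],"turn":[0,0,0]},{"translation":[0,0,0],"turn":[0,0,0]},{"translation":[0,0,0],"turn":[0,0,0]},{"translation":[-0.3,0,0],"turn":[0,0,0]},{"translation":[-1,0,0],"turn":[0,0,0]},{"translation":[-2.2,0,0],"turn":[0,0,0]},{"translation":[-3.6,0,0],"turn":[0,0,0]},{"translation":[-5,-0.1,0.2],"turn":[0,0,0]},{"translation":[-6.4,-0.3,0.6],"turn":[0,0,0]},{"translation":[-7.4,-0.7,1.6],"turn":[0,0,0]},{"translation":[-8,-1.1,2.8],"turn":[0,0,0]}], gripper=44)

```text
time_s: 7.3
ee_pos: [0.5948, -0.1456, 0.2961]
eef_rot: [2.83, 1.567, -0.312]
force: [0.0, -0.4, 0.9]
grip_width: 0.0439
```

Run:
```python
from h import *
o=ctrl.get_obs(); print(o['ee_pos'],o['force'],o['grip_width'])
print(delta([.5105,-.1232,.26],tool(0)))
im=optics.camera('wrist'); cv2.imwrite('pics/w4.png',im[:,:,::-1])
```

```text
[ 0.59476504 -0.14558518  0.29605746] [ 0.00741608 -0.39746632  0.86100088] 0.04391578450907287
([1.43, -0.9, 3.38], [-0.0, -0.04, -0.01])
```

View pics/w4.png

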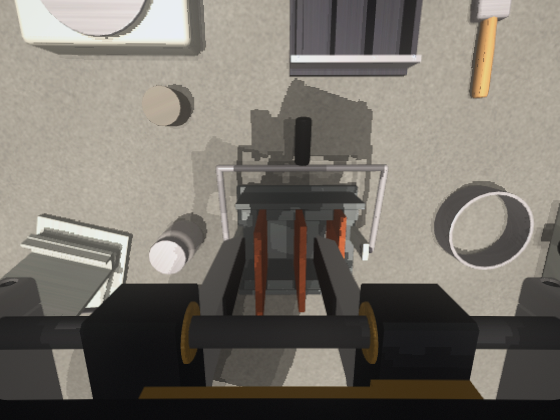

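Emit:
arm_command(deltas=[{"translation":[0.2,-0.3,1.1],"turn":[0,0,0]},{"translation":[0.6,-0.6,2.2],"turn":[0,0,0]},{"translation":[1.1,-0.8,3],"turn":[0,0,0]},{"translation":[1.43,-0.9,3.38],"turn":[0,0,0]},{"translation":[1.43,-0.9,3.38],"turn":[0,0,0]},{"translation":[1.43,-0.9,3.38],"turn":[0,0,0]}])

```text
time_s: 7.85
ee_pos: [0.5106, -0.1233, 0.2579]
eef_rot: [2.79, 1.57, -0.352]
force: [1.3, -0.2, 0.7]
grip_width: 0.0442
```

Run:
```python
from h import *
o=ctrl.get_obs(); print(o['ee_pos'],np.round(o['eef_rot'],3),o['grip_width'])
import pickle
c=optics.get_calibration('wrist');im=optics.camera('wrist'); cv2.imwrite('pics/w5.png',im[:,:,::-1]); pickle.dump((c,im),open('w5.pkl','wb'))
print(proj([[.5655,-.1232,.162],[.4555,-.1232,.162]],c))
print(delta([.5105,-.1232,.142],tool(0)))
```

```text
[ 0.51056666 -0.12329665  0.25786423] [ 2.79   1.57  -0.352] 0.04416714985474759
[[278.66913868 153.95674785]
 [278.59945572 272.02057203]]
([4.64, -0.01, 0.03], [0.0, -0.01, -0.0])
```

View pics/w5.png

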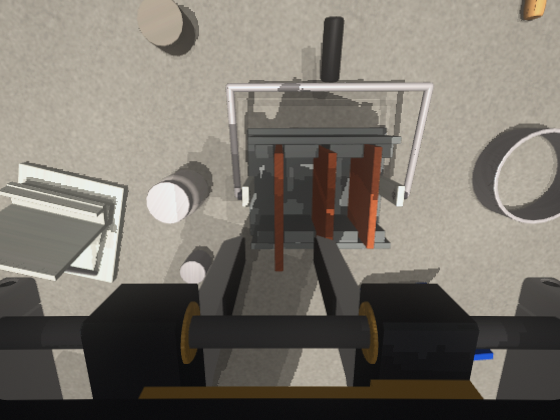

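Emit:
arm_command(deltas=[{"translation":[0.4,0,0],"turn":[0,0,0]},{"translation":[1.2,0,0],"turn":[0,0,0]},{"translation":[2.1,0,0],"turn":[0,0,0]},{"translation":[3,0,0],"turn":[0,0,0]},{"translation":[3.8,0,0],"turn":[0,0,0]},{"translation":[4.4,0,0.02],"turn":[0,0,0]},{"translation":[4.64,0,0.03],"turn":[0,0,0]},{"translation":[4.64,0,0.03],"turn":[0,0,0]}])

```text
time_s: 8.57
ee_pos: [0.5095, -0.1231, 0.1394]
eef_rot: [-0.314, 1.568, 2.828]
force: [0.0, 0.7, 0.5]
grip_width: 0.0436
```

Emit:
arm_command(deltas=[{"translation":[0,0,0],"turn":[0,0,0]},{"translation":[0,0,0],"turn":[0,0,0]},{"translation":[0,0,0],"turn":[0,0,0]},{"translation":[0,0,0],"turn":[0,0,0]},{"translation":[0,0,0],"turn":[0,0,0]},{"translation":[0,0,0],"turn":[0,0,0]},{"translation":[0,0,0],"turn":[0,0,0]},{"translation":[0,0,0],"turn":[0,0,0]},{"translation":[0,0,0],"turn":[0,0,0]}], gripper=2, force=30)

```text
time_s: 9.32
ee_pos: [0.5098, -0.1232, 0.1413]
eef_rot: [3.055, 1.57, -0.087]
force: [-1.0, 2.1, 5.2]
grip_width: 0.0076
```

Run:
```python
from h import *
o=ctrl.get_obs(); print(o['time_s'],o['ee_pos'],o['force'],o['moment'],o['grip_width'])
c=optics.get_calibration('wrist');im=optics.camera('wrist'); cv2.imwrite('pics/w6.png',im[:,:,::-1])
```

```text
9.3167 [ 0.50978035 -0.1231573   0.14128521] [-0.96534986  2.13588346  5.2147051 ] [0.30118868 0.19241151 0.07595859] 0.007647612430947915
```

View pics/w6.png

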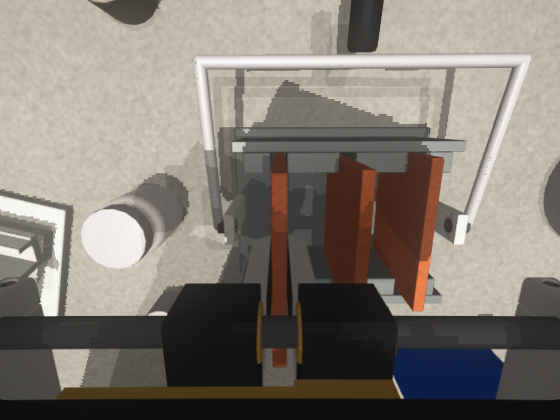

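Emit:
arm_command(deltas=[{"translation":[-0.15,0,0],"turn":[0,0,0]},{"translation":[-0.5,0,0],"turn":[0,0,0]},{"translation":[-1.0,0,0],"turn":[0,0,0]},{"translation":[-1.7,0,0],"turn":[0,0,0]},{"translation":[-2.4,0,0],"turn":[0,0,0]},{"translation":[-3.2,0,0],"turn":[0,0,0]},{"translation":[-4,0,0],"turn":[0,0,0]},{"translation":[-4.8,0,0],"turn":[0,0,0]},{"translation":[-5.6,0,0],"turn":[0,0,0]},{"translation":[-6.4,0,0],"turn":[0,0,0]},{"translation":[-7.2,0,0],"turn":[0,0,0]},{"translation":[-7.6,0,0],"turn":[0,0,0]}])

```text
time_s: 10.37
ee_pos: [0.5097, -0.1233, 0.3337]
eef_rot: [2.788, 1.568, -0.354]
force: [0.9, 0.7, -1.9]
grip_width: 0.008
```

Run:
```python
from h import *
import pickle
o=ctrl.get_obs(); print(o['time_s'],o['ee_pos'],o['force'],o['moment'],o['grip_width'])
c=optics.get_calibration('wrist');im=optics.camera('wrist'); cv2.imwrite('pics/w7.png',im[:,:,::-1]);pickle.dump((c,im),open('w7.pkl','wb'))
s=optics.camera('scene'); crop(s,190,120,370,290,4,'pics/scene7.png');pickle.dump((optics.get_calibration('scene'),s),open('s7.pkl','wb'))
```

```text
10.3667 [ 0.50974366 -0.12328018  0.33369021] [ 0.8762942   0.71924771 -1.92858594] [ 0.00973916 -0.03219524 -0.05658688] 0.008031002638410818
```

View pics/w7.png

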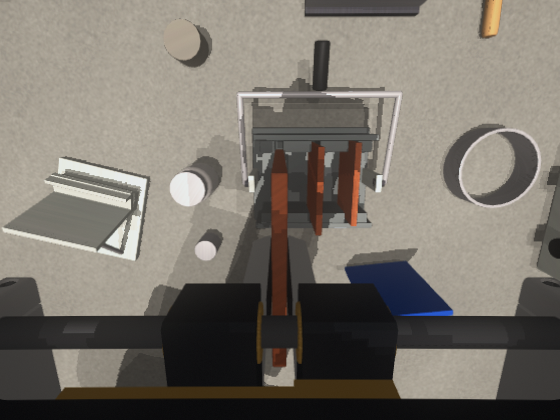

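View pics/scene7.png

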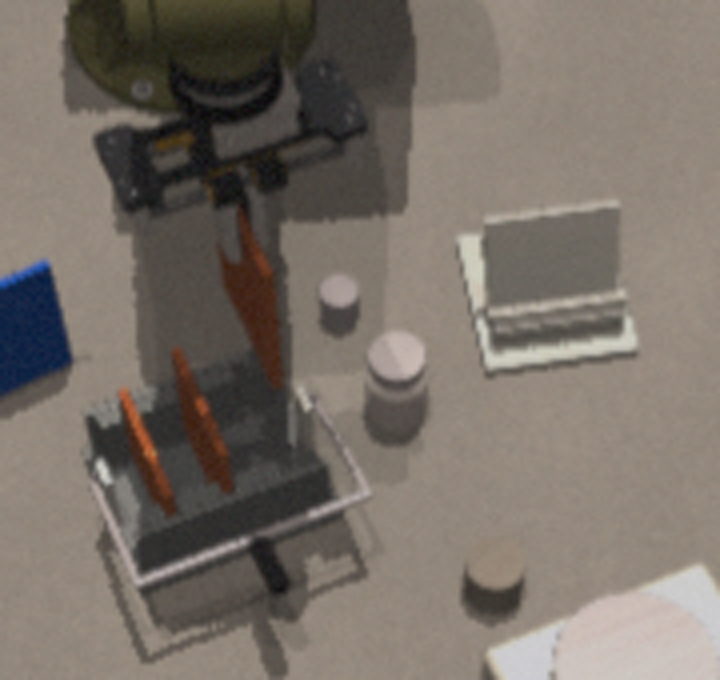

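Run:
```python
from h import *
import pickle
c,im=pickle.load(open('w7.pkl','rb'))
crop(im,250,135,310,375,2.5,'pics/w7c.png')
crop(im,0,145,160,270,5,'pics/w7e.png')
tz=.3337
for dz in (.01,.02): 
    P=np.array([[.5097+s*.055,-.1233,tz+dz] for s in(-1,1)]+[[.5097+s*.055,-.1233,tz+dz-.15] for s in(-1,1)]); print(np.round(proj(P,c),1).tolist())
```

```text
[[278.6, 354.9], [278.7, 172.6], [278.7, 253.1], [278.8, 150.2]]
[[278.6, 367.8], [278.7, 175.7], [278.7, 257.0], [278.8, 151.0]]
```

View pics/w7c.png

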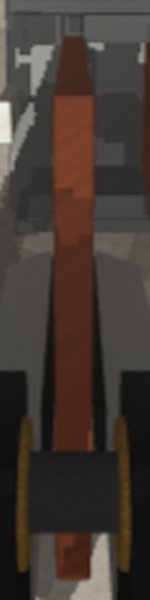

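View pics/w7e.png

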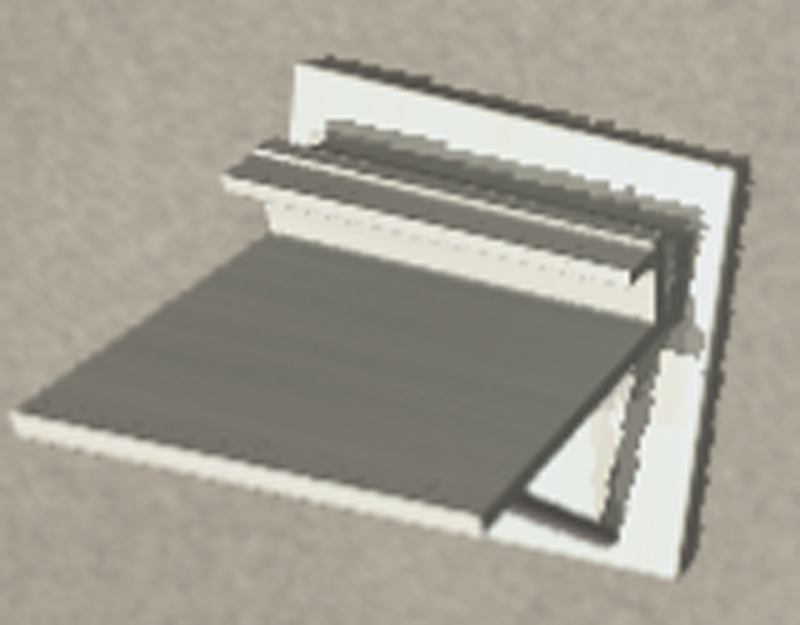

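```bash
cat >> h.py <<'E'
def rest(q):
    a=q[2]; ex=np.array([np.cos(a),np.sin(a),0]); ey=np.array([-np.sin(a),np.cos(a),0]); Z=np.array([0,0,1.])
    z=np.cos(.32)*Z-np.sin(.32)*ex; x=np.cross(ey,z); return np.array([q[0],q[1],.032]),np.stack([x,ey,z],1)
E
python3 - <<'E'
from h import *
import pickle
from scipy.optimize import least_squares
c1,_=pickle.load(open('w1.pkl','rb')); c7,_=pickle.load(open('w7.pkl','rb'))
f=lambda x,y,ox,oy,s:[ox+(x+.5)/s-.5,oy+(y+.5)/s-.5]
L=[]
# (cal,px,rest pt)
for c,ox,oy,pts in ((c7,0,145,[((270,236),(0,.06,0)),((655,325),(0,-.06,0)),((15,412),(0,.06,.095)),((488,517),(0,-.06,.095))]),
                (c1,0,140,[((160,208),(0,.06,0)),((543,297),(0,-.06,0)),((346,467),(0,-.06,.095))])):
    for p,w in pts: L.append((c,f(*p,ox,oy,5),np.array(w)))
def res(q):
    o,M=rest(q); return np.concatenate([(proj(o+M@w,c)[0]-p) for c,p,w in L])
r=least_squares(res,[.47,.173,-.25]); print(r.x, np.round(r.fun.reshape(-1,2),1).tolist())
o,M=rest(r.x)
# base plate predicted corners: base centre 20mm behind
ex=np.array([np.cos(r.x[2]),np.sin(r.x[2]),0]);ey=M[:,1]; b=np.array([r.x[0],r.x[1],0])-.02*ex
for sx,sy in((.075,.07),(.07,.075)):
  P=np.array([b+i*sx*ex+j*sy*ey for i,j in((1,1),(1,-1),(-1,-1))]); q=proj(P,c7); print(np.round((q-[0,145])*5,0).tolist())
E
```

```text
[ 0.47398912  0.17002364 -0.24266111] [[0.5, -0.5], [0.8, -0.5], [-0.4, 0.6], [-0.7, 0.1], [0.9, -0.0], [-1.3, -0.6], [0.3, 0.6]]
[[319.0, 42.0], [753.0, 147.0], [697.0, 553.0]]
[[302.0, 54.0], [766.0, 165.0], [712.0, 543.0]]
```

Run:
```python
from h import *
import pickle
c7,im=pickle.load(open('w7.pkl','rb'))
q=[.47399,.17002,-.24266]
o,M=rest(q)
S=6;ox,oy=0,145
v=cv2.resize(im[oy:oy+105,ox:ox+133,::-1],None,fx=S,fy=S,interpolation=cv2.INTER_CUBIC)
def line(P,col):
    p=((proj(np.array(P),c7)-[ox,oy]+.5)*S-.5).round().astype(int); cv2.polylines(v,[p.reshape(-1,1,2)],False,col,1)
w=lambda x,y,z:o+M@np.array([x,y,z])
line([w(0,.06,0),w(0,-.06,0),w(0,-.06,.095),w(0,.06,.095),w(0,.06,0)],(0,0,255))
line([w(.022,.06,.014),w(.022,-.06,.014)],(0,255,0)); line([w(.022,.06,0),w(.022,-.06,0)],(255,0,0))
ex=np.array([np.cos(q[2]),np.sin(q[2]),0]);ey=M[:,1]
for z,col in((0,(255,0,255)),(.012,(0,200,255))):
    b=np.array([q[0],q[1],z])-.02*ex
    line([b+i*.075*ex+j*.07*ey for i,j in((1,1),(1,-1),(-1,-1),(-1,1),(1,1))],col)
cv2.imwrite('pics/ov7.png',v)
```

```text
(no output)
```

View pics/ov7.png

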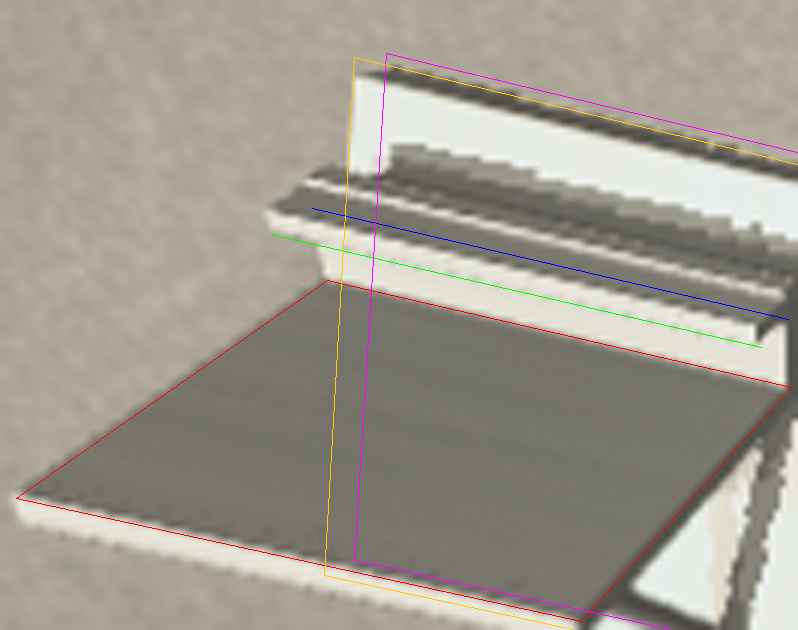

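```bash
cat >> h.py <<'E'
Q=[.47399,.17002,-.24266]
def place(x,y,z,q=Q,grip=.1315):
    o,M=rest(q); T=np.stack([-M[:,2],M[:,0],-M[:,1]],1); return o+M@np.array([x,y,z+grip]),T
E
python3 - <<'E'
from h import *
p,T=place(.012,0,.08); print(p,np.linalg.det(T)); print(delta(p,T))
o=ctrl.get_obs(); rv=R.from_matrix(Rm(o['eef_rot']).T@T).as_rotvec(); t=Rm(o['eef_rot']).T@(p-o['ee_pos'])
N=18
for i in range(1,N+1):
    s=i/N; s=s*s*(3-2*s); print(np.round(s*t/.025,2).tolist(),np.round(np.degrees(s*rv)/5,2).tolist())
E
```

```text
[0.42046548 0.18326935 0.23653809] 0.9999999999999999
([3.82, -12.27, 3.59], [-15.08, 2.42, 3.08])
[0.03, -0.11, 0.03] [-0.13, 0.02, 0.03]
[0.13, -0.42, 0.12] [-0.52, 0.08, 0.11]
[0.28, -0.91, 0.27] [-1.12, 0.18, 0.23]
[0.48, -1.55, 0.45] [-1.9, 0.3, 0.39]
[0.72, -2.31, 0.68] [-2.84, 0.46, 0.58]
[0.99, -3.18, 0.93] [-3.91, 0.63, 0.8]
[1.28, -4.12, 1.2] [-5.07, 0.81, 1.04]
[1.59, -5.12, 1.49] [-6.29, 1.01, 1.29]
[1.91, -6.13, 1.79] [-7.54, 1.21, 1.54]
[2.23, -7.15, 2.09] [-8.79, 1.41, 1.8]
[2.54, -8.14, 2.38] [-10.01, 1.6, 2.05]
[2.83, -9.09, 2.66] [-11.17, 1.79, 2.28]
[3.1, -9.95, 2.91] [-12.24, 1.96, 2.5]
[3.34, -10.72, 3.13] [-13.18, 2.11, 2.69]
[3.54, -11.36, 3.32] [-13.97, 2.24, 2.85]
[3.69, -11.85, 3.46] [-14.57, 2.33, 2.98]
[3.78, -12.16, 3.55] [-14.95, 2.39, 3.05]
[3.82, -12.27, 3.59] [-15.08, 2.42, 3.08]
```

Run:
```python
from h import *
p,T=place(.012,0,.125); print(p); print(delta(p,T))
o=ctrl.get_obs(); rv=R.from_matrix(Rm(o['eef_rot']).T@T).as_rotvec(); t=Rm(o['eef_rot']).T@(p-o['ee_pos'])
N=19
for i in range(1,13):
    s=i/N; s=s*s*(3-2*s); print(np.round(s*t/.025,2).tolist(),np.round(np.degrees(s*rv)/5,2).tolist())
```

```text
[0.4067247  0.18667071 0.27925368]
([2.11, -12.4, 4.13], [-15.08, 2.42, 3.08])
[0.02, -0.1, 0.03] [-0.12, 0.02, 0.02]
[0.07, -0.38, 0.13] [-0.47, 0.07, 0.1]
[0.14, -0.83, 0.28] [-1.01, 0.16, 0.21]
[0.24, -1.42, 0.47] [-1.72, 0.28, 0.35]
[0.36, -2.12, 0.71] [-2.58, 0.41, 0.53]
[0.5, -2.93, 0.98] [-3.56, 0.57, 0.73]
[0.65, -3.81, 1.27] [-4.63, 0.74, 0.95]
[0.81, -4.74, 1.58] [-5.77, 0.92, 1.18]
[0.97, -5.71, 1.9] [-6.95, 1.11, 1.42]
[1.14, -6.69, 2.23] [-8.14, 1.3, 1.66]
[1.3, -7.66, 2.55] [-9.31, 1.49, 1.9]
[1.46, -8.59, 2.86] [-10.45, 1.67, 2.14]
```

Emit:
arm_command(deltas=[{"translation":[0.02,-0.1,0.03],"turn":[-0.12,0.02,0.02]},{"translation":[0.07,-0.38,0.13],"turn":[-0.47,0.07,0.1]},{"translation":[0.14,-0.83,0.28],"turn":[-1.01,0.16,0.21]},{"translation":[0.24,-1.42,0.47],"turn":[-1.72,0.28,0.35]},{"translation":[0.36,-2.12,0.71],"turn":[-2.58,0.41,0.53]},{"translation":[0.5,-2.93,0.98],"turn":[-3.56,0.57,0.73]},{"translation":[0.65,-3.81,1.27],"turn":[-4.63,0.74,0.95]},{"translation":[0.81,-4.74,1.58],"turn":[-5.77,0.92,1.18]},{"translation":[0.97,-5.7,1.9],"turn":[-6.9,1.11,1.42]},{"translation":[1.12,-6.5,2.17],"turn":[-7.9,1.28,1.62]},{"translation":[1.22,-7.1,2.36],"turn":[-8.6,1.39,1.76]},{"translation":[1.27,-7.4,2.46],"turn":[-9.0,1.45,1.84]}])

```text
time_s: 11.47
ee_pos: [0.4467, 0.0636, 0.2979]
eef_rot: [1.837, 1.372, -0.509]
force: [0.7, 0.3, -2.1]
grip_width: 0.0079
```

Run:
```python
from h import *
p,T=place(.012,0,.125); print(p); print(delta(p,T))
o=ctrl.get_obs(); print(o['ee_pos'],o['qpos'],o['grip_width'],o['force'])
rv=R.from_matrix(Rm(o['eef_rot']).T@T).as_rotvec(); t=Rm(o['eef_rot']).T@(p-o['ee_pos'])
N=10
for i in range(1,N+1):
    s=i/N; s=s*s*(3-2*s); print(np.round(s*t/.025,2).tolist(),np.round(np.degrees(s*rv)/5,2).tolist())
```

```text
[0.4067247  0.18667071 0.27925368]
([-0.02, -4.66, -2.38], [-6.0, 0.97, 1.28])
[0.44669251 0.06359631 0.29786606] [ 0.12553969 -0.06350575  1.76754393 -0.12244069  1.2790385   0.92729465] 0.007874675877922545 [ 0.66054896  0.33767307 -2.10964562]
[-0.0, -0.13, -0.07] [-0.17, 0.03, 0.04]
[-0.0, -0.48, -0.25] [-0.62, 0.1, 0.13]
[-0.0, -1.01, -0.51] [-1.3, 0.21, 0.28]
[-0.01, -1.64, -0.84] [-2.11, 0.34, 0.45]
[-0.01, -2.33, -1.19] [-3.0, 0.48, 0.64]
[-0.01, -3.02, -1.54] [-3.89, 0.63, 0.83]
[-0.01, -3.65, -1.86] [-4.71, 0.76, 1.0]
[-0.02, -4.17, -2.13] [-5.38, 0.87, 1.15]
[-0.02, -4.53, -2.31] [-5.84, 0.94, 1.24]
[-0.02, -4.66, -2.38] [-6.0, 0.97, 1.28]
```

Emit:
arm_command(deltas=[{"translation":[0,-0.13,-0.07],"turn":[-0.17,0.03,0.04]},{"translation":[0,-0.48,-0.25],"turn":[-0.62,0.1,0.13]},{"translation":[0,-1.01,-0.51],"turn":[-1.3,0.21,0.28]},{"translation":[-0.01,-1.64,-0.84],"turn":[-2.11,0.34,0.45]},{"translation":[-0.01,-2.33,-1.19],"turn":[-3.0,0.48,0.64]},{"translation":[-0.01,-3.02,-1.54],"turn":[-3.89,0.63,0.83]},{"translation":[-0.01,-3.65,-1.86],"turn":[-4.71,0.76,1.0]},{"translation":[-0.02,-4.17,-2.13],"turn":[-5.38,0.87,1.15]},{"translation":[-0.02,-4.53,-2.31],"turn":[-5.84,0.94,1.24]},{"translation":[-0.02,-4.66,-2.38],"turn":[-6.0,0.97,1.28]},{"translation":[-0.02,-4.66,-2.38],"turn":[-6.0,0.97,1.28]},{"translation":[-0.02,-4.66,-2.38],"turn":[-6.0,0.97,1.28]}])

```text
time_s: 12.47
ee_pos: [0.4092, 0.1849, 0.2806]
eef_rot: [1.575, 1.25, -0.247]
force: [0.2, 0.2, -2.9]
grip_width: 0.0078
```

Run:
```python
from h import *
import pickle
p,T=place(.012,0,.125); print(p); print(delta(p,T))
o=ctrl.get_obs(); print(o['ee_pos'],o['grip_width'],o['force'])
c=optics.get_calibration('wrist');im=optics.camera('wrist'); cv2.imwrite('pics/w8.png',im[:,:,::-1]);pickle.dump((c,im),open('w8.pkl','wb'))
s=optics.camera('scene'); crop(s,270,120,390,230,6,'pics/scene8.png')
t=optics.camera('top'); crop(t,160,170,300,290,5,'pics/top8.png')
```

```text
[0.4067247  0.18667071 0.27925368]
([0.02, -0.12, -0.04], [-0.09, 0.02, -0.01])
[0.40920305 0.1849453  0.28059404] 0.007805540717353564 [ 0.16026808  0.18898093 -2.90491017]
```

View pics/w8.png

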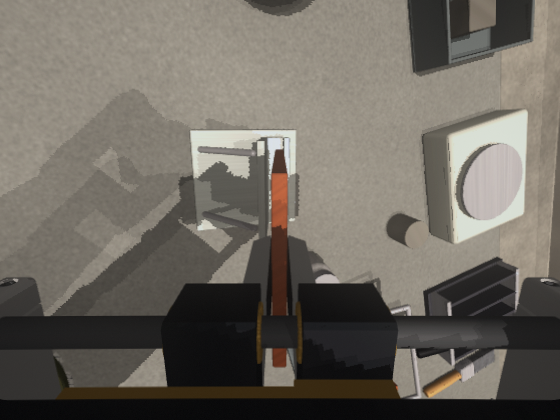

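View pics/scene8.png

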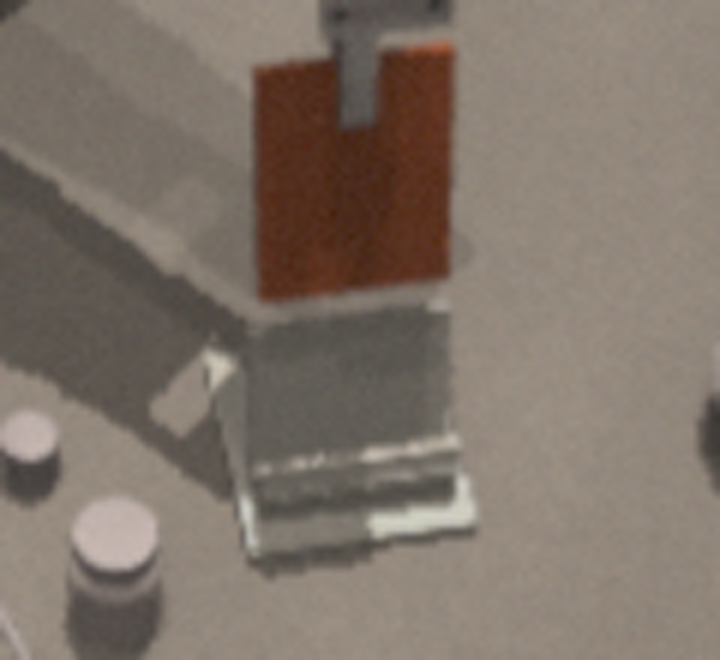

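View pics/top8.png

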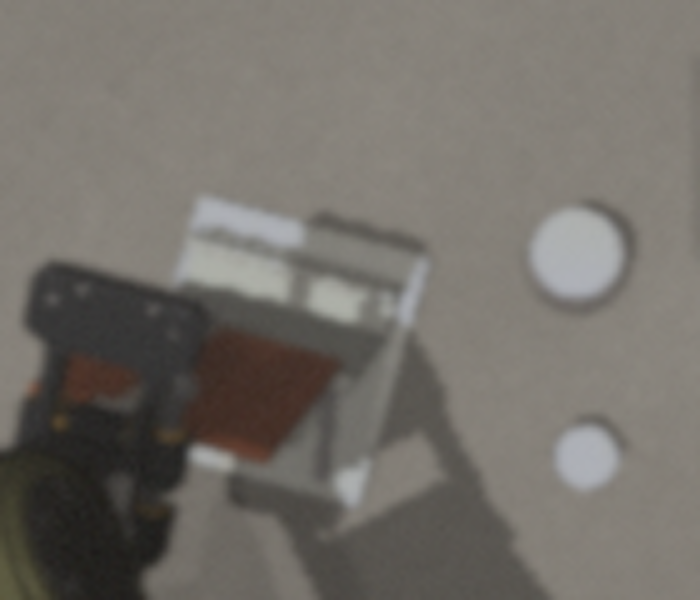

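Run:
```python
from h import *
import pickle
c,im=pickle.load(open('w8.pkl','rb'))
S=8;ox,oy=235,125
for ov in (0,1):
    v=cv2.resize(im[oy:oy+70,ox:ox+70,::-1],None,fx=S,fy=S,interpolation=cv2.INTER_CUBIC)
    def line(P,col):
        p=((proj(np.array(P),c)-[ox,oy]+.5)*S-.5).round().astype(int); cv2.polylines(v,[p.reshape(-1,1,2)],False,col,1); print(np.round(proj(np.array(P),c),1).tolist())
    o,M=rest(Q)
    w=lambda x,y,z:o+M@np.array([x,y,z])
    line([w(0,.06,0),w(0,-.06,0),w(0,-.06,.095),w(0,.06,.095),w(0,.06,0)],(0,0,255))
    line([w(.022,.06,.014),w(.022,-.06,.014)],(0,255,0)); line([w(.022,.06,0),w(.022,-.06,0)],(255,0,0))
    if ov==0: v=cv2.resize(im[oy:oy+70,ox:ox+70,::-1],None,fx=S,fy=S,interpolation=cv2.INTER_CUBIC)
    cv2.imwrite(f'pics/ov8_{ov}.png',v)
```

```text
[[266.1, 137.7], [267.7, 222.0], [264.8, 247.4], [262.5, 141.3], [266.1, 137.7]]
[[282.5, 138.0], [282.9, 224.9]]
[[282.4, 137.6], [282.7, 221.9]]
[[266.1, 137.7], [267.7, 222.0], [264.8, 247.4], [262.5, 141.3], [266.1, 137.7]]
[[282.5, 138.0], [282.9, 224.9]]
[[282.4, 137.6], [282.7, 221.9]]
```

View pics/ov8_0.png

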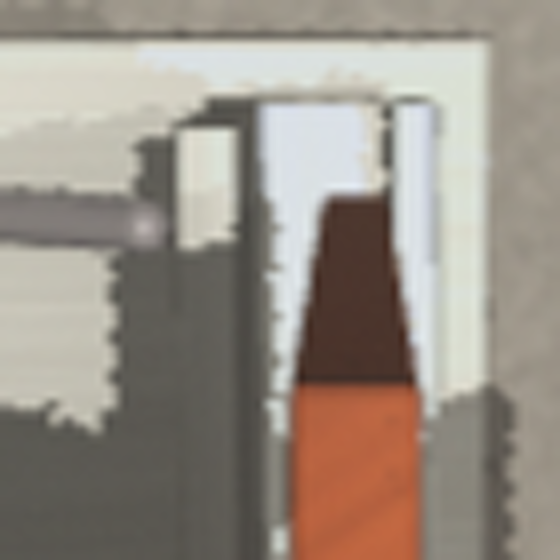

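View pics/ov8_1.png

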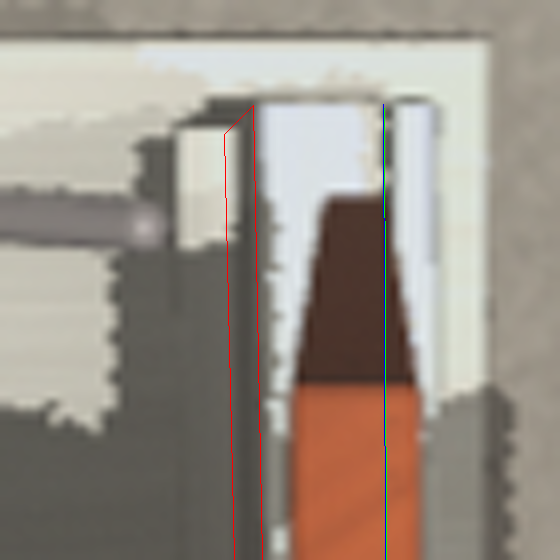

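```bash
sed -i 's/^Q=.*/Q=[.47552,.17038,-.24266]/' h.py
python3 - <<'E'
from h import *
o=ctrl.get_obs(); print(o['ee_pos'],o['force'])
for a in ((.010,0,.11),(.010,0,.03),(.009,0,.006)): print(delta(*place(*a)))
E
```

```text
[0.40934939 0.18475307 0.28074059] [-0.5794889  -0.02492189 -3.39927634]
([0.64, -0.16, -0.08], [-0.1, 0.02, -0.01])
([3.84, -0.16, -0.08], [-0.1, 0.02, -0.01])
([4.8, -0.21, -0.08], [-0.1, 0.02, -0.01])
```

Emit:
arm_command(deltas=[{"translation":[0.2,-0.08,-0.04],"turn":[-0.1,0.02,0]},{"translation":[0.64,-0.16,-0.08],"turn":[-0.1,0.02,0]},{"translation":[1.2,-0.16,-0.08],"turn":[-0.1,0.02,0]},{"translation":[1.8,-0.16,-0.08],"turn":[-0.1,0.02,0]},{"translation":[2.4,-0.16,-0.08],"turn":[-0.1,0.02,0]},{"translation":[3,-0.16,-0.08],"turn":[-0.1,0.02,0]},{"translation":[3.5,-0.16,-0.08],"turn":[-0.1,0.02,0]},{"translation":[3.9,-0.16,-0.08],"turn":[-0.1,0.02,0]},{"translation":[4.2,-0.18,-0.08],"turn":[-0.1,0.02,0]},{"translation":[4.45,-0.2,-0.08],"turn":[-0.1,0.02,0]},{"translation":[4.6,-0.21,-0.08],"turn":[-0.1,0.02,0]},{"translation":[4.6,-0.21,-0.08],"turn":[-0.1,0.02,0]}])

```text
time_s: 13.62
ee_pos: [0.4398, 0.1795, 0.1694]
eef_rot: [1.57, 1.25, -0.242]
force: [-0.8, 0.7, -3.2]
grip_width: 0.0079
```

Run:
```python
from h import *
import pickle
c=optics.get_calibration('wrist');im=optics.camera('wrist'); pickle.dump((c,im),open('w9.pkl','wb'))
s=optics.camera('scene'); crop(s,270,120,390,230,5,'pics/scene9.png')
o=ctrl.get_obs(); print(o['time_s'],o['ee_pos'],o['force'],o['grip_width'])
p,T=place(0,0,0); O,M=rest(Q); print('rest coords',M.T@(o['ee_pos']-p)); print(delta(*place(.009,0,.006)))
crop(im,230,120,330,250,5,'pics/w9c.png')
```

```text
13.7167 [0.44000884 0.17970651 0.17023211] [ 0.6640285   0.23386364 -2.75459726] 0.0077342603041731855
rest coords [0.00863507 0.00052044 0.01126312]
([0.21, 0.01, 0.02], [0.02, -0.01, -0.02])
```

View pics/w9c.png

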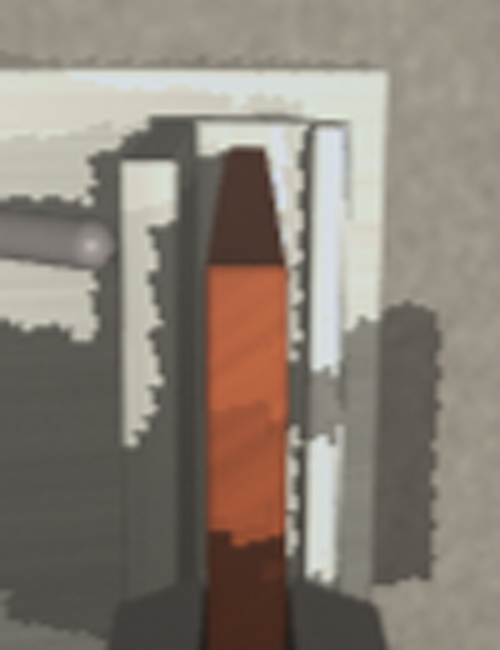

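View pics/scene9.png

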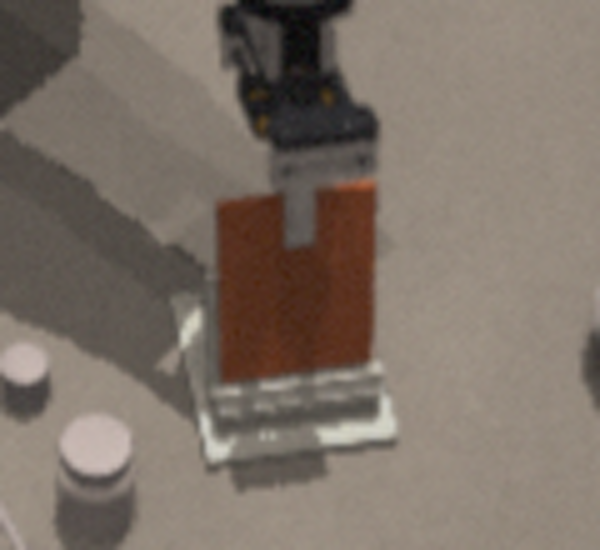

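Run:
```python
from h import *
import pickle
c,im=pickle.load(open('w9.pkl','rb')); o,M=rest(Q)
w=lambda x,y,z:o+M@np.array([x,y,z])
for n,a in dict(ledge=(0,.06,0),ledge_lip=(.022,.06,0),tilebot=(.0046,.0555,.0113),tilebot2=(.0126,.0555,.0113),tiletop=(.0046,.0555,.1613),rest_top=(0,.06,.095)).items():
    print(n,np.round((proj(w(*a),c)[0]-[230,120]+.5)*5-.5,1))
```

```text
ledge [197.3 121. ]
ledge_lip [308.6 121.3]
tilebot [219.7 148.5]
tilebot2 [261.5 148.6]
tiletop [193.  266.6]
rest_top [175.6 160.6]
```

Emit:
arm_command(deltas=[{"translation":[0.08,0,0.02],"turn":[0,0,0]},{"translation":[0.16,0,0.02],"turn":[0,0,0]},{"translation":[0.24,0,0.02],"turn":[0,0,0]},{"translation":[0.3,0,0.02],"turn":[0,0,0]},{"translation":[0.34,0,0.02],"turn":[0,0,0]},{"translation":[0.36,0,0.02],"turn":[0,0,0]},{"translation":[0.36,0,0.02],"turn":[0,0,0]}])

```text
time_s: 14.3
ee_pos: [0.4426, 0.1784, 0.1613]
eef_rot: [1.571, 1.25, -0.241]
force: [-0.6, -0.0, -3.4]
grip_width: 0.008
```

Emit:
arm_command(deltas=[{"translation":[0,-0.05,0],"turn":[0,0,0]},{"translation":[0,-0.1,0],"turn":[0,0,0]},{"translation":[0,-0.13,0],"turn":[0,0,0]},{"translation":[0,-0.16,0],"turn":[0,0,0]},{"translation":[0,-0.16,0],"turn":[0,0,0]}])

```text
time_s: 14.72
ee_pos: [0.4387, 0.1794, 0.1601]
eef_rot: [1.571, 1.25, -0.24]
force: [-0.1, -0.2, -3.5]
grip_width: 0.0078
```

```bash
cat > st.py <<'E'
from h import *
o=ctrl.get_obs(); p,T=place(0,0,0); O,M=rest(Q); print(o['time_s'],'rest',np.round(M.T@(o['ee_pos']-p)*1e3,2),'F rest',np.round(M.T@o['force'],2),'Mom',np.round(M.T@o['moment'],2),o['grip_width'])
E
python3 st.py
python3 - <<'E'
from h import *
im=optics.camera('wrist'); crop(im,230,120,330,250,5,'pics/w10c.png')
E
```

```text
14.7167 rest [ 4.33 -0.11  1.98] F rest [-1.19 -0.22 -3.32] Mom [0.03 0.27 0.  ] 0.007765995734276676
```

View pics/w10c.png

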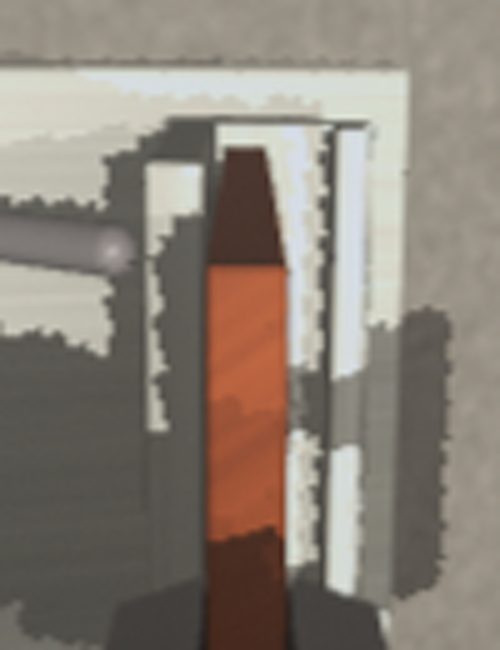

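Emit:
arm_command(deltas=[{"translation":[0.04,0,0],"turn":[0,0,0]},{"translation":[0.06,0,0],"turn":[0,0,0]},{"translation":[0.06,0,0],"turn":[0,0,0]}])

```text
time_s: 15.02
ee_pos: [0.4393, 0.1792, 0.1585]
eef_rot: [1.571, 1.25, -0.241]
force: [0.0, -0.1, -3.4]
grip_width: 0.0082
```

```bash
python3 st.py
```

```text
15.0167 rest [ 4.44 -0.13  0.32] F rest [-1.01 -0.06 -3.2 ] Mom [-0.01  0.31  0.01] 0.008207212108227748
```

Emit:
arm_command(deltas=[{"translation":[0.03,0,0],"turn":[0,0,0]},{"translation":[0.05,0,0],"turn":[0,0,0]},{"translation":[0.05,0,0],"turn":[0,0,0]}])

```text
time_s: 15.27
ee_pos: [0.4397, 0.1791, 0.1574]
eef_rot: [1.571, 1.25, -0.241]
force: [0.4, -0.1, -3.7]
grip_width: 0.0077
```

```bash
python3 st.py
```

```text
15.2667 rest [ 4.45 -0.13 -0.92] F rest [-0.78 -0.03 -3.68] Mom [-0.04  0.3  -0.04] 0.007710699983605121
```

Emit:
arm_command(deltas=[{"translation":[0.02,0,0],"turn":[0,0,0]},{"translation":[0.04,0,0],"turn":[0,0,0]},{"translation":[0.04,0,0],"turn":[0,0,0]}])

```text
time_s: 15.52
ee_pos: [0.4401, 0.1792, 0.1567]
eef_rot: [1.572, 1.249, -0.24]
force: [-2.0, 0.5, 0.9]
grip_width: 0.0076
```

```bash
python3 st.py
```

```text
15.5167 rest [ 4.57  0.01 -1.62] F rest [-1.68  0.    1.48] Mom [-0.17  0.47 -0.03] 0.007645417886255336
```

Emit:
arm_command(deltas=[{"translation":[-0.02,0,0],"turn":[0,0,0]},{"translation":[-0.02,-0.03,0],"turn":[0,0,0]},{"translation":[-0.02,-0.05,0],"turn":[0,0,0]},{"translation":[-0.02,-0.05,0],"turn":[0,0,0]}])

```text
time_s: 15.85
ee_pos: [0.4386, 0.1794, 0.1564]
eef_rot: [1.571, 1.25, -0.241]
force: [0.5, 1.1, -2.3]
grip_width: 0.0078
```

```bash
python3 st.py;  python3 - <<'E'
from h import *
im=optics.camera('wrist'); crop(im,230,120,330,250,5,'pics/w11c.png')
E
```

```text
15.85 rest [ 3.04 -0.17 -1.41] F rest [-0.54  1.2  -2.27] Mom [-0.03  0.29 -0.03] 0.007776069404458952
```

View pics/w11c.png

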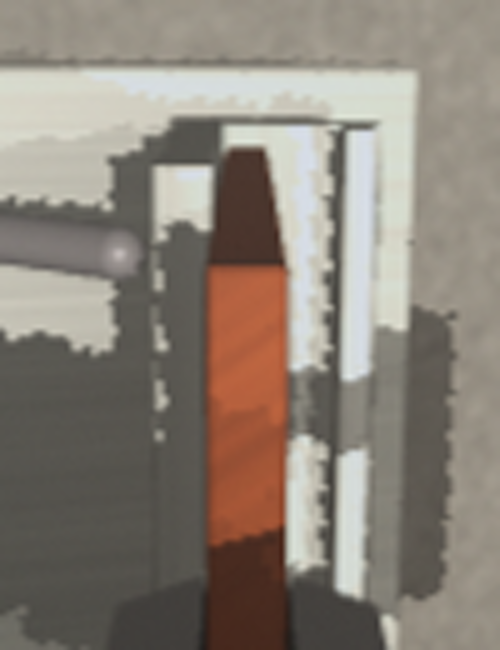

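Almost touching the face; a further 1 mm.

Emit:
arm_command(deltas=[{"translation":[0,-0.03,0],"turn":[0,0,0]},{"translation":[0,-0.05,0],"turn":[0,0,0]},{"translation":[0,-0.05,0],"turn":[0,0,0]}])

```text
time_s: 16.15
ee_pos: [0.4379, 0.1796, 0.1564]
eef_rot: [1.572, 1.249, -0.24]
force: [4.2, -1.8, -3.6]
grip_width: 0.0073
```

```bash
python3 st.py
```

```text
16.15 rest [ 2.37 -0.08 -1.2 ] F rest [ 3.13 -0.74 -4.85] Mom [-0.19 -0.61 -0.24] 0.007273055599755198
```

Emit:
arm_command(deltas=[{"translation":[0.02,0,0],"turn":[0,0,0]},{"translation":[0.035,0,0],"turn":[0,0,0]},{"translation":[0.035,0,0],"turn":[0,0,0]}])

```text
time_s: 16.4
ee_pos: [0.4382, 0.1799, 0.156]
eef_rot: [1.574, 1.249, -0.238]
force: [-0.1, 0.8, 3.9]
grip_width: 0.0079
```

```bash
python3 st.py;  python3 - <<'E'
from h import *
im=optics.camera('wrist'); crop(im,230,120,330,250,5,'pics/w12c.png')
s=optics.camera('scene'); crop(s,270,120,390,230,5,'pics/scene12.png')
E
```

```text
16.4 rest [ 2.43  0.22 -1.63] F rest [0.97 0.77 3.82] Mom [-0.32 -0.11 -0.13] 0.007872515939915465
```

View pics/w12c.png

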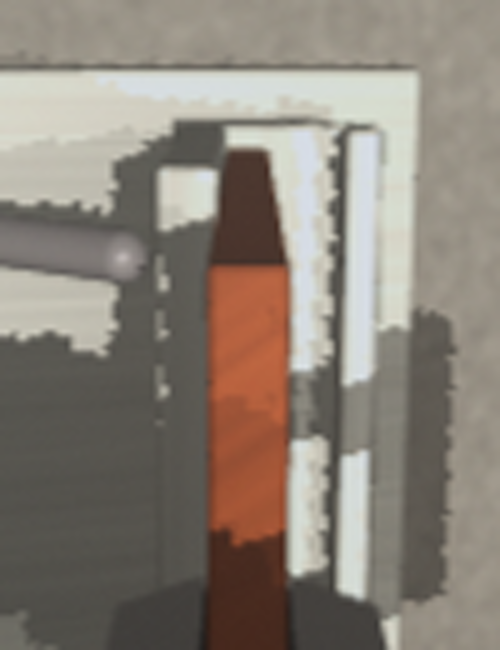

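View pics/scene12.png

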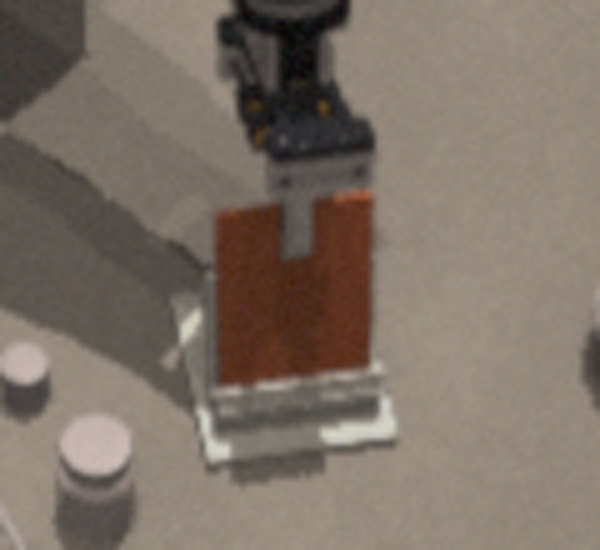

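Emit:
arm_command(deltas=[{"translation":[0,0,0],"turn":[0,0,0]},{"translation":[0,0,0],"turn":[0,0,0]},{"translation":[0,0,0],"turn":[0,0,0]}], gripper=2, force=4)

```text
time_s: 16.75
ee_pos: [0.4382, 0.18, 0.156]
eef_rot: [1.575, 1.249, -0.237]
force: [0.0, 0.7, 6.4]
grip_width: 0.008
```

Emit:
arm_command(deltas=[{"translation":[0,0,0],"turn":[0,0,0]},{"translation":[0,0,0],"turn":[0,0,0]},{"translation":[0,0,0],"turn":[0,0,0]},{"translation":[0,0,0],"turn":[0,0,0]},{"translation":[0,0,0],"turn":[0,0,0]}], gripper=26)

```text
time_s: 17.17
ee_pos: [0.4377, 0.1796, 0.1552]
eef_rot: [1.571, 1.25, -0.241]
force: [-1.0, 0.6, -0.6]
grip_width: 0.0261
```

```bash
python3 st.py;  python3 - <<'E'
from h import *
im=optics.camera('wrist'); crop(im,200,110,360,400,2,'pics/w13c.png')
E
```

```text
17.1667 rest [ 1.87 -0.17 -2.29] F rest [-1.18  0.33 -0.19] Mom [-0.03  0.09 -0.02] 0.02614936985707045
```

View pics/w13c.png

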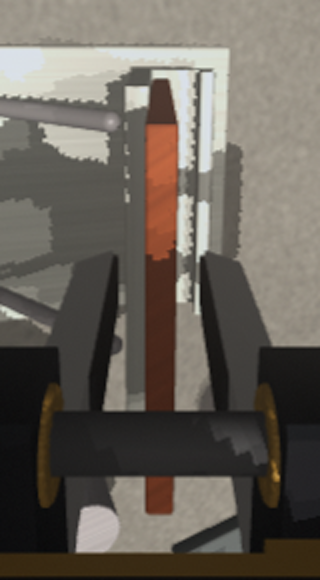

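Emit:
arm_command(deltas=[{"translation":[-0.1,0.02,0],"turn":[0,0,0]},{"translation":[-0.4,0.02,0],"turn":[0,0,0]},{"translation":[-0.9,0.02,0],"turn":[0,0,0]},{"translation":[-1.5,0.02,0],"turn":[0,0,0]},{"translation":[-2.2,0.02,0],"turn":[0,0,0]},{"translation":[-3,0.02,0],"turn":[0,0,0]},{"translation":[-3.8,0.02,0],"turn":[0,0,0]},{"translation":[-4.4,0.02,0],"turn":[0,0,0]},{"translation":[-4.8,0.02,0],"turn":[0,0,0]},{"translation":[-5,0.02,0],"turn":[0,0,0]},{"translation":[-5,0.02,0],"turn":[0,0,0]},{"translation":[-5,0.02,0],"turn":[0,0,0]}])

```text
time_s: 18.22
ee_pos: [0.3999, 0.1888, 0.2737]
eef_rot: [1.57, 1.25, -0.241]
force: [-1.0, 0.6, 0.3]
grip_width: 0.0256
```

```bash
python3 st.py;  python3 - <<'E'
from h import *
im=optics.camera('wrist'); cv2.imwrite('pics/w14.png',im[:,:,::-1])
crop(im,220,110,340,300,3,'pics/w14c.png')
s=optics.camera('scene'); crop(s,190,120,390,300,4,'pics/scene14.png')
t=optics.camera('top'); crop(t,160,150,400,290,3.3,'pics/top14.png')
E
```

```text
18.2167 rest [  2.13  -0.27 122.4 ] F rest [-0.94  0.33  0.62] Mom [0.02 0.15 0.01] 0.025621878654755667
```

View pics/w14c.png

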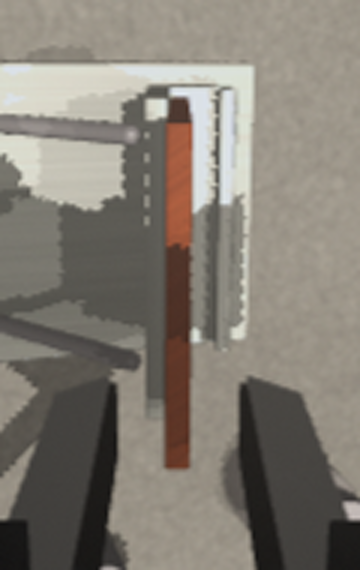

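View pics/scene14.png

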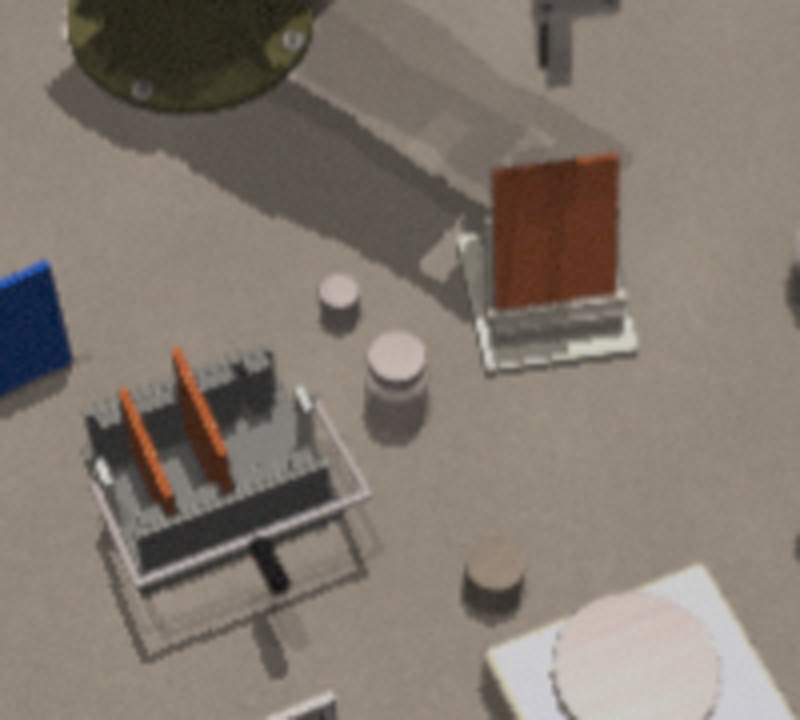

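View pics/top14.png

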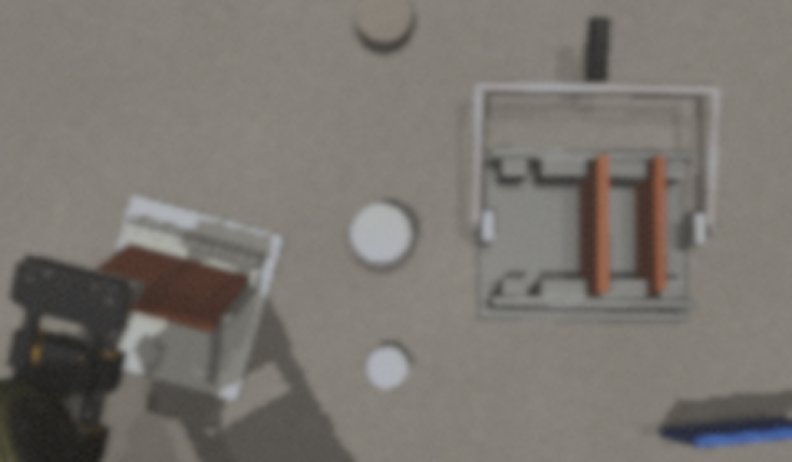

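```bash
python3 -c "
from station import ctrl
o=ctrl.get_obs(); print(o['time_s'],abs(o['joint_vel']).max(),o['force']); print(ctrl.hand_in())"
```

```text
18.3667 0.00220537832802943 [ 0.00542117 -0.51725385  0.35913225]
the job is handed in; nothing more can be done
None
```

The job is done and handed in at 18.4 s. The keeper is folded down, and the tall tile stands on the easel.

- **Keeper:** I led its grip round the arc to about 1.45 rad, its stop, and let go. Later pictures show it still lying on the rack's far side.
- **Tile:** I lifted the tallest tile, the one in the slot nearest the jar, straight up. It was lowered along the rest until it touched the ledge at a few newtons, moved back until it touched the face, and then released.
- **Last checks:** The pictures show the tile upright behind the lip, centred to about 1–2 mm and lying along the rest with the gripper clear. The two shorter tiles, jar, weight and core show no sign of having moved. I did not check the bowl and sieve again at the end, but the arm never went near them.
- **Disagreements:** The easel position fitted from pictures was 1–2 mm off what contact showed, so I seated the tile by touch. The easel's base plate also came out about 4 mm from its given offset, which I put down to fit and calibration error. Just before release there seemed to be a gap of under 1 mm at the tile's lower back edge. None shows in the later pictures, though they could not resolve one that small.

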